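# Clip blood tubes into the mixer and pull-test them

## Robot

A 6-joint arm with a two-finger parallel gripper is mounted at the origin on the work surface. World frame = base frame: x ahead of the robot, y to its left, z up, the work surface at z = 0. Lengths are in m, angles in rad, forces in N, time in s.
With the tool pointing down it reaches from about 0.275 to 0.75 m from the base axis. Payload 10.2 kg.
Tool frame: the origin (TCP) lies on the centre line of the jaws, within the pads' length; the fingertips stand 11 mm ahead of it and the grasp point (between the pads) lies 8 mm behind it (nose_length is the distance from the TCP to the fingertips, in m); z points along the fingers, y is the line along which they close (so a half turn about z gives the same grasp; the last joint's range is limited). The gripper opens to 88 mm and grips with 3 to 60 N. Pads are 18 mm wide; open, the fingers measure 123 mm over their backs; the gripper's body (75 mm by 187 mm) begins 45 mm behind the grasp point.
Start: joints at [0.962, 0.313, 1.498, -0, 1.331, -0.223], TCP at [0.198, 0.486, 0.25] pointing down, gripper open.
Joint ranges: [-2.94, 2.94], [-0.97, 2.17], [0.19, 2.56], [-1.23, 4.37], [0.02, 3.11], [-2.88, 2.88]. Speed limits (rad/s): [2.39, 2.39, 3.01, 3.14, 3.14, 3.14].

## Interface

Orientations are given as a unit quaternion [w, x, y, z].
In Python, from station import get_state, camera, sign_off, cut_out, spot_point, nose_length gives the robot as it stands. The module is installed in compiled form; this text tells all that it offers.
- The arm moves only by the tool carry_out, never from a script. Its argument "series" is text: rows parted by semicolons, each of 5 numbers parted by spaces: the shift along the tool's x, y, z in units of 25 mm (1.0 is 25 mm), then the turn about the tool's z in units of 8 degrees (1.0 is 8 degrees), then the closure, from 0 (fully open) to 1 (shut). In form: x y z yaw fingers; .... A call has 1 to 12 rows; each row shifts and turns the commanded pose from where the row before left it, along the tool's axes as they then stand; what a row does not reach is not made up. A row lasts 1/10 s, in which the tool goes at most 50 mm and 8.59 degrees, less where a joint would pass 70% of its speed; a pose out of reach is approached as far as the arm can. A call is refused whole if a number of a shift passes 1 or a number of a turn 1, either way. A call with a gripper value outside its range is refused whole. The fingers move at their own pace and stop on an object; "force" is the grip in N (left out, the last holds). Time passes only in rows, so rows that do not move let the fingers close. It gives the time, the measured TCP pose, the force, the opening and the grip force at its end, in the units of the state.
- get_state(): the state, without advancing time (a new reading comes with each control period).
- camera(name): name is "scene" or "top" or "wrist"; returns a dict with "pixels" (480x640x3 uint8, blue, green, red), "fx", "fy", "cx", "cy" (pixels), "world_to_cam" (4x4, takes a point from world to camera coordinates). Camera axes: x right, y down, z forward; pixel columns grow to the right and rows downward; lengths in m; the calibration is good to about 2 mm. The wrist camera is an equidistant fisheye: a pixel r from the principal point sees the ray r / f radians off the axis. A picture is of the moment at which its call begins. There is no depth.
- sign_off(): hands the job in; it is judged then, once.
Trained networks look in a picture, given as the dict that the camera call returned (one of the last four; its "shot" number tells which), for a name from the list of things; names that differ only in an ending like _2 or _b are one class to them, and where a whole thing is asked for, a point or a joint stands for the part that bears it (a point fixed in the world has none). Each returns a list of dicts, best first, with "p" (0 to 1); they miss things now and then, are a little off and sometimes report something else, mostly with a low value. They report only what shows in the picture. A call takes as long as a camera call. They do not tell look-alikes from the thing itself.
- cut_out(picture, query): "mask" (480x640 bool, what is visible of it).
- spot_point(picture, query): "at" ([x, y, z] in m, in world coordinates, good to about 4 mm: a listed point, or the origin of a listed thing).
The state is a dict: "t": time; "q": joint angles; "dq": joint speeds; "joint_torque": joint torques, N m; "tcp_pos": TCP position; "tool_rot": TCP orientation; "force": force on the tool from outside, world axes, zero at the start; "moment": the same for the moment, N m; "width": finger opening in m; "grip_force": force on a finger pad.
Only numpy, scipy, OpenCV 4.12 (cv2) and the standard library are available. Lean on these libraries where they do the work, as an engineer would, in place of code of your own. Each camera call takes 0.05 s, during which the arm holds its last target. There are 200 camera calls.

## Task

Swing the tube mixer's red keeper bar open and snap each blood tube lying on the pad fully home into the mixer clip of its own colour, cap to the front (the side with the coloured tabs), and check that the clips hold it by pulling it straight up with about 6 N for a good half second without drawing it out; pull-test them in turn outward from the motor head: blue, yellow, green, lavender, as many as there are. When all are held, swing the keeper bar shut again until it snaps under its catch, and tug it upward the same way to be sure that it has caught. Do not knock over the sanitiser bottle.

Things in the scene. Friction and masses are not known exactly. Their poses are not given: they have to be found in the camera images.
- mixer: tube mixer fixed to the bench, 450 mm long: blue ball motor head (120 mm, top 138 mm up) at its +y end, level aluminium clip plate 136 x 244 mm, top 85 mm up, with a row of four clip pairs along y; black end bearing at its -y end, top 102 mm. Origin on the bench under the row's middle; x across the row (front is -x), y along the row to the motor head.
- clip_blue (a point): blue clip pair, number 1 from the motor head (pitch 50 mm). Origin: where the tube's origin is when home, 22 mm above the clip plate; axes as the mixer's. Sized for a 16 mm tube lying level along x: two black snap clips 9 mm wide, 26 mm either side of the origin in x, 43 mm free between them for fingers.
- clip_yellow (a point): yellow clip pair, number 2 from the motor head (pitch 50 mm). Origin: where the tube's origin is when home, 22 mm above the clip plate; axes as the mixer's. All clips: sprung jaws 10.5 mm either side of the tube axis; their rounded lips, 8 mm above it and 11 mm apart, let a tube snap in when pressed straight down with about 17 N.
- clip_green (a point): green clip pair, number 3 from the motor head (pitch 50 mm). Origin: where the tube's origin is when home, 22 mm above the clip plate; axes as the mixer's. All clips: a tube that is home can be lifted 1.5 mm before it bears on the lips; it comes out only at about 13 N, having risen some 7 mm. It can slide some 5 mm along x.
- clip_lavender (a point): lavender clip pair, number 4 from the motor head (pitch 50 mm). Origin: where the tube's origin is when home, 22 mm above the clip plate; axes as the mixer's. All clips: an upright tab of the clip's colour, 20 mm wide, 25 mm high, stands on the plate's front edge as a stop, 6 mm in front of the cap's end face.
- tube_blue: sealed blood tube with blue cap, lying on the white pad at the start (None if absent). 108 mm long, body 16 mm in diameter, dark red with white label, round end; hexagonal cap 16 mm across flats, 24 mm long; 25 g. Origin on the axis, 58 mm from the cap's end face; x axis from cap to round end. Lying down, the axis is 8 mm up.
- cap_blue (a point): middle of the blue cap, at x = -46 mm in the tube's frame
- tube_yellow: sealed blood tube with yellow cap, lying on the white pad at the start (None if absent). Same as tube_blue but for the cap's colour; origin and axes alike.
- cap_yellow (a point): middle of the yellow cap, at x = -46 mm in the tube's frame
- tube_green: sealed blood tube with green cap, lying on the white pad at the start (None if absent). Same as tube_blue but for the cap's colour; origin and axes alike.
- cap_green (a point): middle of the green cap, at x = -46 mm in the tube's frame
- tube_lavender: sealed blood tube with lavender cap, lying on the white pad at the start (None if absent). Same as tube_blue but for the cap's colour; origin and axes alike.
- cap_lavender (a point): middle of the lavender cap, at x = -46 mm in the tube's frame
- keeper_hinge (a point): middle of the keeper's hinge axis, which runs along the mixer's y, 45 mm behind (+x) the row's middle, 121.5 mm above the bench; swinging the bar takes about 0.7 N at the bar (hinge friction)
- keeper: red round keeper bar, 8 mm in diameter, 228 mm long along y; origin at its middle, 78 mm from the hinge axis. Shut at the start: level with the hinge, 78 mm in front (-x) of it, 2.5 mm above where tubes lie, just behind their caps; its middle is over the 34 mm gap between yellow and green tubes. Swings up and back to 2.2 rad (clear of the work from 1.7), stays where left.
- catch: sprung steel catch on the clip plate's front edge, a hook at each end of the shut keeper bar. Pressed down with about 10 N over the last 5 mm the bar snaps under the hooks, and is held there with about 1 mm of play until pulled up with about 10 N. Origin at its foot.
- sanitiser: white square hand-sanitiser bottle with a green pump, 75 x 75 x 197 mm, standing behind the mixer; origin under its middle
Mind the look-alikes: they are no part of the job. Leave any purple look-alike of the sanitiser alone.

How it is judged:
By the outcome, as a careful person would: the job done as asked, in the order asked, and still so for the second after the job is handed in, with the robot touching nothing.
Of tube_blue, tube_yellow, tube_green, tube_lavender only 3 to 4 are there at a start; the rules pass over those that are not, and their reading is None.
At some moment in a run one of tube_blue, tube_yellow, tube_green, tube_lavender may be knocked a few centimetres aside while the robot is not near it.
Once in a run the grip may slacken for a moment while it holds something.
It also fails if it takes over 210 s, if anything falls off the work surface, if the arm or the gripper's body presses on something with over 40 N, if the wrist force passes 120 N, or if a joint passes its speed limit or range.

## Working session

There is one attempt and no reset: what is moved stays moved. The work goes in short steps, Python scripts to look and compute and a tool call to move; the robot and the scene stay as the last step left them, time stands still between calls to the robot, and variables do not carry over. Pictures are saved under pics/ and viewed, at most 14 in all, crops included, and the job is handed in when it is done.

Besides the shell and the picture viewer there is one more tool, called as name(argument=value, ...) on one line, values as JSON. carry_out: Moves the arm, as the interface text tells. Its arguments: {"type":"object","properties":{"series":{"type":"string"},"force":{"type":"number"}},"required":["series"]}

```bash
mkdir -p pics; ls; cat > h.py <<'E'
from station import *
import numpy as np, cv2
def shoot(n,f=None):
    p=camera(n)
    if f: cv2.imwrite('pics/'+f,np.asarray(p["pixels"]))
    return p
E
python3 - <<'E'
from h import *
s=get_state(); print(s, nose_length if not callable(nose_length) else nose_length())
a=shoot("scene","s1.png"); b=shoot("top","t1.png")
for n,p in(("scene",a),("top",b)):
    for q in ["mixer","clip_blue","clip_yellow","clip_green","clip_lavender","tube_blue","cap_blue","tube_yellow","cap_yellow","tube_green","cap_green","tube_lavender","cap_lavender","keeper_hinge","keeper","catch","sanitiser"]:
        print(n,q,[(round(d["p"],2),np.round(d["at"],3).tolist()) for d in spot_point(p,q)[:3]])
E
```

```text
pics
{'t': 0.0, 'q': array([ 9.61585029e-01,  3.13461873e-01,  1.49842579e+00,  1.15878205e-06,
        1.33101082e+00, -2.23391724e-01]), 'dq': array([ 0.0002488 ,  0.00057017,  0.00012944,  0.00216518, -0.00118808,
        0.00042939]), 'joint_torque': array([-1.35055117e-03, -4.02193165e+01, -2.52274060e+01,  6.94217649e-02,
        3.50655697e-02, -9.19772469e-05]), 'tcp_pos': array([0.19743839, 0.48620986, 0.24915924]), 'tool_rot': array([-2.64540216e-04,  1.91715609e-01,  9.81450304e-01, -5.96921089e-04]), 'force': array([0.39448655, 0.61874881, 0.04547232]), 'moment': array([-0.03522376,  0.02074582,  0.00373558]), 'grip_force': 0.0, 'width': 0.08809861947689578} 0.011
scene mixer [(0.93, [0.556, 0.134, -0.001]), (0.57, [0.404, -0.234, 0.004])]
scene clip_blue [(0.73, [0.567, -0.244, 0.006]), (0.63, [0.552, 0.214, 0.108]), (0.36, [0.557, 0.135, 0.001])]
scene clip_yellow [(0.86, [0.554, 0.167, 0.106]), (0.54, [0.553, 0.214, 0.107])]
scene clip_green [(0.74, [0.557, 0.113, 0.106]), (0.72, [0.598, 0.142, 0.119])]
scene clip_lavender [(0.79, [0.564, 0.066, 0.107]), (0.58, [0.551,
[... 993 characters left out ...]
6])]
top clip_lavender [(0.92, [0.561, 0.061, 0.108])]
top tube_blue [(0.76, [0.565, -0.237, 0.008]), (0.73, [0.519, 0.133, 0.084])]
top cap_blue [(0.54, [0.522, -0.228, 0.007])]
top tube_yellow [(0.6, [0.456, -0.24, 0.007])]
top cap_yellow [(0.81, [0.408, -0.234, 0.008])]
top tube_green [(0.58, [0.47, -0.375, 0.003])]
top cap_green [(0.89, [0.433, -0.399, 0.009])]
top tube_lavender [(0.89, [0.57, -0.375, 0.013])]
top cap_lavender [(0.53, [0.518, -0.383, 0.009]), (0.2, [0.559, 0.059, 0.11])]
top keeper_hinge [(0.7, [0.6, 0.142, 0.123])]
top keeper [(0.7, [0.52, 0.134, 0.124])]
top catch [(0.53, [0.521, 0.132, 0.083])]
top sanitiser [(0.73, [0.757, 0.074, 0.001]), (0.6, [0.356, -0.011, 0.0])]
```

View pics/s1.png

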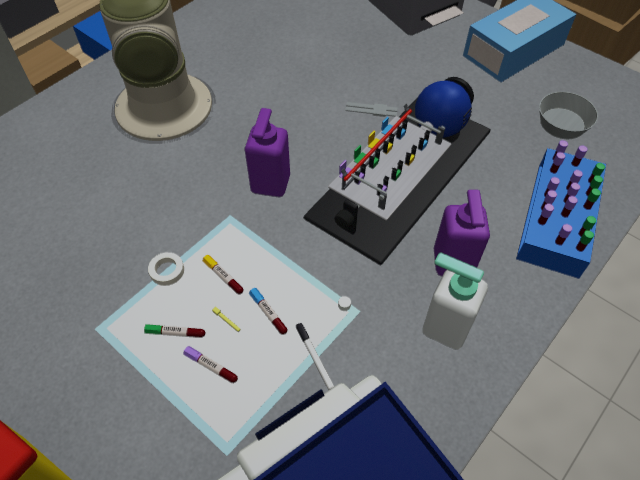

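View pics/t1.png

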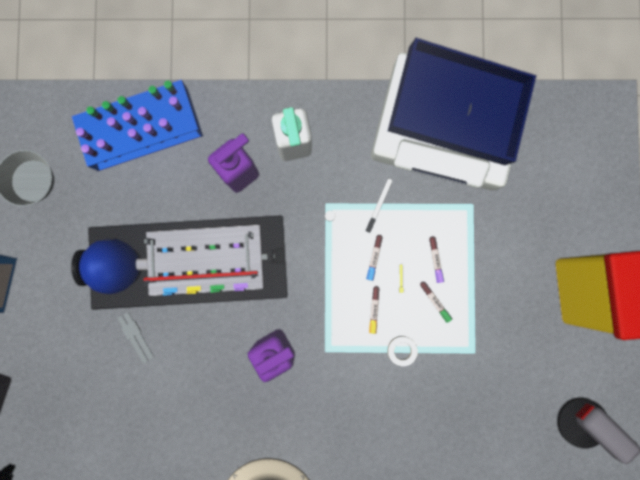

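The pictures show all four tubes on the pad: blue at (375,258), yellow (375,310), green (436,302) and lavender (437,260) in the top view. The mixer is at (190,265) with its bar shut. There are two purple look-alike bottles at (233,163) and (270,356), and the white sanitiser is at (291,132).

```bash
cat >> h.py <<'E'
C=["blue","yellow","green","lavender"]
def psi(s=None):
    w,x,y,z=(s or get_state())["tool_rot"]
    return np.degrees(np.arctan2(2*(x*y+w*z),1-2*(y*y+z*z)))
def to(x,y,z,ps=None):
    """print tool-frame shift (25 mm units) and turn (8 deg units) from the measured pose"""
    s=get_state(); p=psi(s); a=np.radians(p)
    d=np.array([x,y,z])-s["tcp_pos"]
    u=np.array([d[0]*np.cos(a)+d[1]*np.sin(a), d[0]*np.sin(a)-d[1]*np.cos(a), -d[2]])/.025
    t=0 if ps is None else ((p-ps+180)%360-180)/8
    print("shift(units)",u.round(2),"turn(units)",round(t,2),"if unturned; psi",round(p,1))
def mixfit(names=("scene","top"),n=2):
    """2D fit of mixer origin and yaw from the clip spots"""
    off=dict(zip(["clip_"+c for c in C],[(0,75),(0,25),(0,-25),(0,-75)])); off["keeper_hinge"]=(45,0)
    A=[];B=[]
    for nm in names:
        for _ in range(n):
            p=camera(nm)
            for q,o in off.items():
                r=[d["at"] for d in spot_point(p,q) if d["p"]>.3 and d["at"][1]>.03 and d["at"][2]>.09 and abs(d["at"][0]-(.601 if o[0] else .556))<.02 and (o[0] or abs(d["at"][1]-(.137+o[1]/1e3))<.015)]
                if r: A.append(o);B.append(r[0][:2])
    A=np.array(A)/1e3;B=np.array(B)
    k=np.ones(len(A),bool)
    for _ in range(3):
        M=[];v=[]
        ac,bc=A[k].mean(0),B[k].mean(0); H=(A[k]-ac).T@(B[k]-bc)
        th=np.arctan2(H[0,1]-H[1,0],H[0,0]+H[1,1]); R=np.array([[np.cos(th),-np.sin(th)],[np.sin(th),np.cos(th)]])
        t=bc-R@ac; e=np.linalg.norm(A@R.T+t-B,axis=1); k=e<max(.004,2*np.median(e))
    print(names,"mixer",t.round(4),"yaw deg",round(np.degrees(th),2),"rms mm",(1e3*np.sqrt((e[k]**2).mean())).round(1),k.sum(),len(k))
    return t,th
E
python3 - <<'E'
from h import *
mixfit(("scene",));mixfit(("top",));t,th=mixfit()
b=t+np.array([np.cos(th),np.sin(th)])*-.033
print(b); to(b[0],b[1],.25,90+np.degrees(th))
E
```

```text
('scene',) mixer [0.5553 0.1394] yaw deg 3.55 rms mm 1.5 9 9
('top',) mixer [0.5552 0.1348] yaw deg 5.48 rms mm 3.7 10 10
('scene', 'top') mixer [0.5554 0.137 ] yaw deg 4.4 rms mm 3.3 16 18
[0.52247686 0.13444889]
shift(units) [-1.734e+01 -8.150e+00 -1.000e-02] turn(units) 7.94 if unturned; psi 157.9
```

carry_out(series="-0.96 -0.45 0 0 0;-0.96 -0.45 0 0 0;-0.96 -0.45 0 0 0;-0.96 -0.45 0 0 0;-0.96 -0.45 0 0 0;-0.96 -0.45 0 0 0;-0.96 -0.45 0 0 0;-0.96 -0.45 0 0 0;-0.96 -0.45 0 0 0;-0.96 -0.45 0 0 0;-0.96 -0.45 0 0 0;-0.96 -0.45 0 0 0")

```text
t: 5.4
tcp_pos: [0.4143, 0.2521, 0.2498]
tool_rot: [0.0, 0.192, 0.981, 0.0]
force: [-0.2, 0.3, 0.3]
width: 0.089
grip_force: 0.0
```

carry_out(series="-0.96 -0.45 0 0 0;-0.96 -0.45 0 0 0;-0.96 -0.45 0 0 0;-0.96 -0.45 0 0 0;-0.96 -0.45 0 0 0;-0.96 -0.45 0 0 0")

```text
t: 6.0
tcp_pos: [0.5223, 0.1354, 0.2497]
tool_rot: [0.0, 0.192, 0.981, 0.0]
force: [-0.4, 0.9, 0.5]
width: 0.0881
grip_force: 0.0
```

carry_out(series="0 0 0 1 0.5;0 0 0 1 0.5;0 0 0 1 0.5;0 0 0 1 0.5;0 0 0 1 0.5;0 0 0 1 0.5;0 0 0 1 0.5;0 0 0 0.9 0.5;0 0 0 0 0.5;0 0 0 0 0.5")

```text
t: 7.0
tcp_pos: [0.5216, 0.1362, 0.2497]
tool_rot: [0.0, 0.676, 0.737, -0.0]
force: [0.8, -0.6, -0.9]
width: 0.0439
grip_force: 0.0
```

```bash
python3 - <<'E'
from h import *
mixfit(("wrist",),3)
shoot("wrist","w1.png")
to(.5225,.1344,.25,94.4)
E
```

```text
('wrist',) mixer [0.5554 0.135 ] yaw deg 4.95 rms mm 2.9 13 14
shift(units) [-0.08  0.03 -0.01] turn(units) 0.04 if unturned; psi 94.7
```

View pics/w1.png

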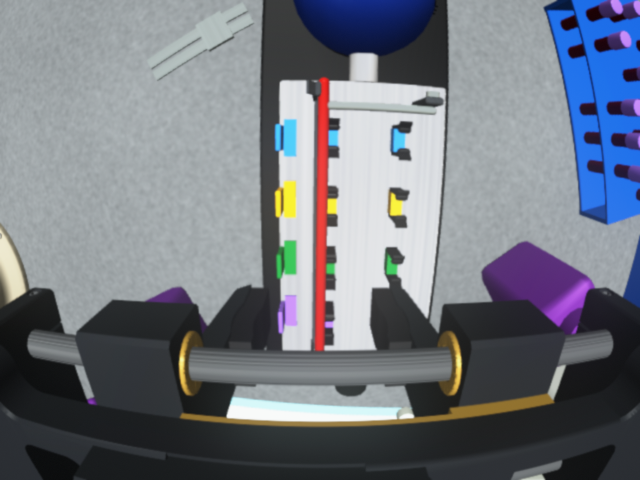

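The wrist view shows the bar running from (322,82) to (320,350), between the opened fingers. The four tabs are at (287,138), (287,202), (287,258) and (287,313). I'll refine the mixer pose from the tab colours and the red bar.

```bash
cat >> h.py <<'E'
def unproj(p,uv,z,wrist=False):
    uv=np.atleast_2d(uv).astype(float); a=(uv-[p["cx"],p["cy"]])/[p["fx"],p["fy"]]
    if wrist:
        r=np.linalg.norm(a,axis=1,keepdims=True); d=np.hstack([a/np.maximum(r,1e-9)*np.sin(r),np.cos(r)])
    else: d=np.hstack([a,np.ones((len(a),1))])
    T=np.linalg.inv(p["world_to_cam"]); d=d@T[:3,:3].T; o=T[:3,3]
    return o+d*((z-o[2])/d[:,2])[:,None]
def near(P,lo,hi): return ((P[:,:2]>lo)&(P[:,:2]<hi)).all(1)
HUE=dict(blue=(95,110),yellow=(22,32),green=(50,75),lavender=(120,145))
def tabs(nm):
    p=camera(nm); w=nm=="wrist"; hsv=cv2.cvtColor(np.ascontiguousarray(p["pixels"]),cv2.COLOR_BGR2HSV); out={}
    for c,(l,h) in list(HUE.items()):
        m=cv2.inRange(hsv,(l,70,60),(h,255,255)); v,u=np.nonzero(m)
        P=unproj(p,np.c_[u,v],.1,w); k=near(P,(.46,.02),(.52,.26)); P=P[k]
        out[c]=(P[:,1].min()/2+P[:,1].max()/2, P[:,1].max()-P[:,1].min(),P[:,0].mean(),k.sum()) if len(P) else None
        print(nm,c,np.round(out[c],4) if out[c] else None)
    m=cv2.inRange(hsv,(0,150,60),(6,255,255))|cv2.inRange(hsv,(172,150,60),(180,255,255)); v,u=np.nonzero(m)
    P=unproj(p,np.c_[u,v],.1215,w); P=P[near(P,(.48,.0),(.56,.27))]
    k=(P[:,1]>.03)
    f=np.polyfit(P[:,1],P[:,0],1); print(nm,"bar yaw",round(-np.degrees(np.arctan(f[0])),2),"x at y=.135",np.polyval(f,.135).round(4),"y",P[:,1].min().round(4),P[:,1].max().round(4))
E
python3 - <<'E'
from h import *
for n in("wrist","top","scene"): tabs(n)
E
```

```text
wrist blue [2.055e-01 2.880e-02 4.888e-01 7.520e+02]
wrist yellow [1.576e-01 2.940e-02 4.923e-01 6.520e+02]
wrist green [1.082e-01 3.280e-02 4.951e-01 6.300e+02]
wrist lavender [5.870e-02 3.800e-02 4.979e-01 5.620e+02]
wrist bar yaw 3.87 x at y=.135 0.5214 y 0.0388 0.2504
top blue None
top yellow [1.501e-01 2.320e-02 4.918e-01 9.200e+01]
top green [1.039e-01 2.730e-02 4.948e-01 9.600e+01]
top lavender [5.37e-02 2.73e-02 4.98e-01 9.40e+01]
top bar yaw 3.84 x at y=.135 0.5214 y 0.0211 0.1525
scene blue [2.043e-01 4.540e-02 4.921e-01 1.160e+02]
scene yellow [1.546e-01 4.430e-02 4.956e-01 1.190e+02]
scene green [1.043e-01 4.150e-02 5.005e-01 9.000e+01]
scene lavender [5.42e-02 3.97e-02 5.01e-01 9.00e+01]
scene bar yaw 3.79 x at y=.135 0.5234 y 0.0179 0.2545
```

carry_out(series="-0.1 0 0.9 0.1 0.5;0 0 0.9 0 0.5;0 0 0.9 0 0.5;0 0 0.9 0 0.5;0 0 0.9 0 0.5;0 0 0.5 0 0.5;0 0 0.45 0 0.5;0 0 0 0 0.5")

```text
t: 8.9
tcp_pos: [0.5215, 0.1337, 0.1126]
tool_rot: [-0.001, 0.683, 0.731, -0.001]
force: [-0.4, 1.2, 0.6]
width: 0.0439
grip_force: 0.0
```

carry_out(series="0 0 0 0 1;0 0 0 0 1;0 0 0 0 1;0 0 0 0 1;0 0 0 0 1", force=30)

```text
t: 9.4
tcp_pos: [0.5227, 0.1338, 0.114]
tool_rot: [0.001, 0.683, 0.731, 0.001]
force: [4.7, 1.2, -0.4]
width: 0.0064
grip_force: 29.9
```

```bash
python3 - <<'E'
from h import *
s=get_state();print(s["tcp_pos"],s["force"],s["width"],s["grip_force"],psi())
E
```

```text
[0.52272202 0.13376305 0.11398463] [ 4.7033925   1.22680234 -0.35390156] 0.006386447590333319 29.871983639895916 93.88788455589817
```

carry_out(series="0 0.02 -0.16 0 1;0 0.02 -0.16 0 1;0 0.02 -0.15 0 1;0 0 -0.15 0 1;0 0 0 0 1", force=30)

```text
t: 9.9
tcp_pos: [0.5245, 0.1339, 0.1298]
tool_rot: [0.001, 0.683, 0.731, 0.001]
force: [6.4, 1.4, -2.1]
width: 0.006
grip_force: 29.9
```

```bash
python3 - <<'E'
from h import *
s=get_state();print(s["tcp_pos"],s["force"],s["width"],s["grip_force"],psi())
tabs("scene")
E
```

```text
[0.52445527 0.13390209 0.1298316 ] [ 6.44361844  1.43500896 -2.10253096] 0.006036075784892894 29.875134914182127 93.88975449354916
scene blue None
scene yellow [ 0.1962  0.1256  0.4944 32.    ]
scene green [1.043e-01 4.150e-02 4.956e-01 5.600e+01]
scene lavender [5.420e-02 3.970e-02 4.987e-01 6.900e+01]
scene bar yaw 4.09 x at y=.135 0.5169 y 0.0306 0.2694
```

carry_out(series="0 0.22 -0.6 0 1;0 0.3 -0.55 0 1;0 0.4 -0.48 0 1;0 0.49 -0.39 0 1;0 0.56 -0.28 0 1;0 0.6 -0.17 0 1;0 0.62 -0.04 0 1;0 0.62 0.08 0 1;0 0.59 0.2 0 1;0 0 0 0 1", force=15)

```text
t: 10.95
tcp_pos: [0.6332, 0.1412, 0.1833]
tool_rot: [-0.001, 0.683, 0.731, -0.001]
force: [-2.3, -1.2, -4.7]
width: 0.0064
grip_force: 15.2
```

```bash
python3 - <<'E'
from h import *
s=get_state();print(s["tcp_pos"],s["force"],s["width"],s["grip_force"],psi())
p=shoot("scene","s2.png")
print([(round(d["p"],2),np.round(d["at"],3).tolist()) for d in spot_point(p,"keeper")[:3]])
E
```

```text
[0.63320598 0.14115449 0.18329728] [-2.33617594 -1.24483726 -4.71741537] 0.006444571372133105 15.229439735412598 93.88181182321843
[(0.84, [0.633, 0.14, 0.195])]
```

View pics/s2.png

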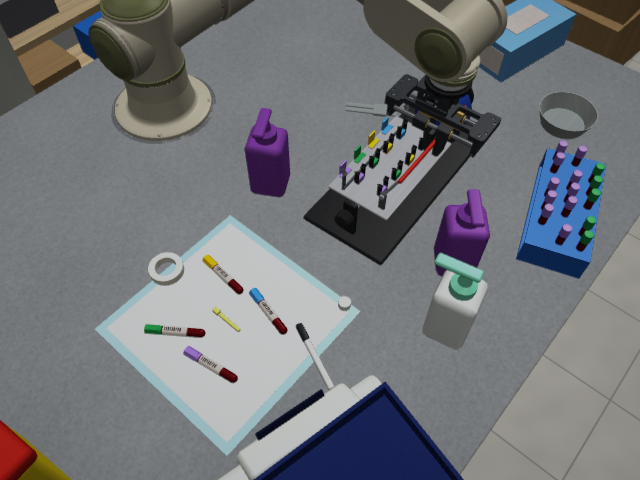

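The bar now stands open at around (415,160), and the fingers still hold it. I'll release it, back off upward, and locate the tubes.

carry_out(series="0 0 0 0 0.6;0 0 0 0 0.6;0 0 0 0 0.6;0 0 -1 0 0.6;0 0 -1 0 0.6;0 0 -1 0 0.6;0 -1 -1 0 0.6;0 -1 0 0 0.6;0 -1 0 0 0.6;0 0 0 0 0.6")

```text
t: 12.05
tcp_pos: [0.5564, 0.1365, 0.2862]
tool_rot: [0.001, 0.682, 0.731, 0.001]
force: [0.4, -0.7, 0.9]
width: 0.0352
grip_force: 0.0
```

```bash
cat >> h.py <<'E'
def tube(c,names=("scene","top"),z=.008,lo=(.25,-.6),hi=(.75,-.08)):
    """origin xy and heading (deg, cap to round end) of a lying tube"""
    res=[]
    for nm in names:
        p=camera(nm); w=nm=="wrist"; M=[d for d in cut_out(p,"tube_"+c) if d["p"]>.2]; cs=[d for d in spot_point(p,"cap_"+c) if d["p"]>.2]
        for d in M:
            v,u=np.nonzero(d["mask"])
            if len(u)<30: continue
            P=unproj(p,np.c_[u,v],z,w)[:,:2].astype(np.float32)
            if not near(P.mean(0)[None],lo,hi)[0]: continue
            m=P.mean(0); e=np.linalg.svd(P-m,full_matrices=False)[2][0]
            cap=[q["at"][:2] for q in cs if np.linalg.norm(q["at"][:2]-m)<.08]
            if cap and (m-cap[0])@e<0: e=-e
            t=(P-m)@e; n=np.array([-e[1],e[0]]); l=(P-m)@n
            lo_,hi_=t.min(),t.max(); o=m+e*((lo_+hi_)/2+.004)+n*((np.percentile(l,2)+np.percentile(l,98))/2)
            r=(o.round(4).tolist(),round(float(np.degrees(np.arctan2(e[1],e[0]))),1)); res.append(r)
            print(nm,c,round(d["p"],2),r,"len",(hi_-lo_).round(3),"cap",[np.round(q,3).tolist() for q in cap[:1]],[np.round(q["at"],3).tolist() for q in spot_point(p,"tube_"+c)[:1]]); break
    return res
E
python3 - <<'E'
from h import *
for c in C: tube(c)
mixfit(("wrist",),2); mixfit(("scene",),2)
p=camera("scene");print([(round(d["p"],2),np.round(d["at"],3).tolist()) for d in spot_point(p,"keeper")[:3]])
s=get_state();print(s["tcp_pos"],psi())
E
```

```text
scene blue 0.83 ([0.5695000290870667, -0.2371000051498413], -13.5) len 0.111 cap [[0.528, -0.227]] [[0.572, -0.245, 0.008]]
top blue 0.69 ([0.5697000026702881, -0.23989999294281006], -13.1) len 0.102 cap [[0.521, -0.231]] [[0.52, -0.226, 0.006]]
scene yellow 0.87 ([0.44920000433921814, -0.2354000061750412], -6.1) len 0.112 cap [[0.405, -0.233]] [[0.452, -0.234, 0.009]]
top yellow 0.6 ([0.4505999982357025, -0.23819999396800995], -4.6) len 0.105 cap [[0.41, -0.233]] [[0.455, -0.238, 0.009]]
scene green 0.86 ([0.47040000557899475, -0.37139999866485596], 35.3) len 0.108 cap [[0.429, -0.397]] [[0.473, -0.371, 0.008]]
top green 0.72 ([0.46889999508857727, -0.37400001287460327], 35.5) len 0.109 cap [[0.432, -0.401]] [[0.472, -0.372, 0.005]]
scene lavender 0.63 ([0.5651999711990356, -0.375900000333786], 10.0) len 0.11 cap [[0.52, -0.386]] [[0.568, -0.378, 0.01]]
top lavender 0.56 ([0.5580000281333923, -0.37880000472068787], -170.3) len 0.104 cap [] []
('wrist',) mixer [0.5548 0.1355] yaw deg 5.04 rms mm 3.1 10 10
('scene',) mixer [0.5554 0.1399] yaw deg 3.83 rms mm 2.5 10 10
[(0.9, [0.629, 0.14, 0.192])]
[0.55823376 0.13621822 0.28473082] 93.89529492416287
```

carry_out(series="0 0 0 1 0.4;0 0 0 1 0.4;0 0 0 1 0.4;0 0 0 1 0.4;0 0 0 1 0.4;0 0 0 1 0.4;0 0 0 1 0.4;0 0 0 1 0.4;0 0 0 1 0.4;0 0 0 1 0.4;0 0 0 1 0.4;0 0 0 1 0.4")

```text
t: 16.15
tcp_pos: [0.5582, 0.1362, 0.2847]
tool_rot: [0.0, 1.0, -0.021, 0.0]
force: [-0.1, -0.1, -0.2]
width: 0.0528
grip_force: 0.0
```

carry_out(series="0 0 0 1 0.4;0 0 0 0.4 0.4;0.26 0.965 0 0 0.4;0.26 0.965 0 0 0.4;0.26 0.965 0 0 0.4;0.26 0.965 0 0 0.4;0.26 0.965 0 0 0.4;0.26 0.965 0 0 0.4;0.26 0.965 0 0 0.4;0.26 0.965 0 0 0.4;0.26 0.965 0 0 0.4;0.26 0.965 0.5 0 0.4")

```text
t: 17.35
tcp_pos: [0.5664, -0.1147, 0.2735]
tool_rot: [0.0, 0.993, -0.116, 0.001]
force: [0.5, 1.3, 0.5]
width: 0.053
grip_force: 0.0
```

carry_out(series="0.26 0.965 1 0 0.4;0.26 0.965 1 0 0.4;0.26 0.965 1 0 0.4;0.26 0.965 1 0 0.4;0.26 0.965 1 0 0.4;0 0 1 0 0.4;0 0 0.5 0 0.4;0 0 0 0 0.4;0 0 0 0 0.4")

```text
t: 18.25
tcp_pos: [0.5704, -0.2381, 0.1108]
tool_rot: [0.0, 0.993, -0.115, 0.001]
force: [0.9, -1.0, -0.3]
width: 0.053
grip_force: 0.0
```

```bash
python3 - <<'E'
from h import *
s=get_state();print(s["tcp_pos"],psi(),s["width"],s["force"])
tube("blue",("scene","top","wrist","wrist"))
tube("yellow",("wrist",))
shoot("wrist","w2.png")
E
```

```text
[ 0.57036351 -0.23813565  0.11084144] -13.263864121689272 0.05303858667708251 [ 0.85612039 -0.95059997 -0.29808869]
scene blue 0.87 ([0.5730000138282776, -0.23800000548362732], -14.3) len 0.104 cap [[0.526, -0.227]] [[0.571, -0.24, 0.008]]
wrist blue 0.7 ([0.5663999915122986, -0.23880000412464142], -13.1) len 0.112 cap [[0.528, -0.225]] [[0.571, -0.233, 0.01]]
wrist blue 0.84 ([0.5666999816894531, -0.23880000412464142], -13.0) len 0.111 cap [[0.526, -0.225]] [[0.574, -0.237, 0.009]]
wrist yellow 0.58 ([0.4609000086784363, -0.23909999430179596], -5.2) len 0.091 cap [[0.402, -0.233]] [[0.45, -0.237, 0.006]]
```

View pics/w2.png

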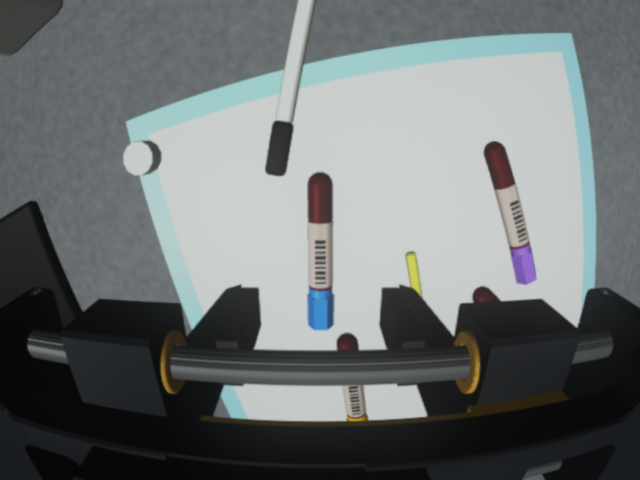

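The blue tube is centred between the fingers at (320,250), so I'll descend and grip it.

carry_out(series="-0.05 0 0.9 0 0.4;0 0 0.9 0 0.4;0 0 0.9 0 0.4;0 0 0.7 0 0.4;0 0 0.3 0 0.4;0 0 0.2 0 0.4;0 0 0 0 0.4;0 0 0 0 1;0 0 0 0 1;0 0 0 0 1;0 0 0 0 1;0 0 0 0 1", force=35)

```text
t: 20.45
tcp_pos: [0.5687, -0.2381, 0.0124]
tool_rot: [0.0, 0.993, -0.116, 0.0]
force: [-0.1, -0.7, 1.1]
width: 0.0153
grip_force: 32.5
```

carry_out(series="0 0 -0.4 0 1;0 0 -1 0 1;0 0 -1 0 1;0 0 -1 0 1;0 0 -1 0 1;0 0 -1 0 1;0 0 -1 0 1;0 0 -1 0 1;0 0 0 0 1")

```text
t: 21.35
tcp_pos: [0.5696, -0.2387, 0.2014]
tool_rot: [0.002, 0.993, -0.116, 0.003]
force: [0.3, 0.0, 0.1]
width: 0.0149
grip_force: 35.0
```

```bash
python3 - <<'E'
from h import *
s=get_state();print(s["tcp_pos"],psi(),s["width"],s["force"],s["grip_force"])
z=s["tcp_pos"][2]-.006
tube("blue",("scene","top","wrist"),z=z)
t=np.array([.5557,.1355]);a=np.radians(3.85)
b=t+.075*np.array([-np.sin(a),np.cos(a)]);print(b)
to(*b,.15,3.85)
E
```

```text
[ 0.56963927 -0.2386792   0.20137307] -13.300295358119069 0.014931859492463602 [0.29564542 0.01748778 0.12874247] 34.99787092208862
scene blue 0.63 ([0.5946999788284302, -0.24269999563694], -16.9) len 0.06 cap [] [[0.569, -0.24, 0.198]]
top blue 0.49 ([0.5303999781608582, -0.23010000586509705], -18.5) len 0.031 cap [[0.52, -0.23]] [[0.558, 0.135, 0.001]]
wrist blue 0.81 ([0.5685999989509583, -0.2393999993801117], -13.0) len 0.109 cap [[0.528, -0.225]] [[0.57, -0.234, 0.194]]
[0.55066415 0.21033074]
shift(units) [ -4.83 -17.29   1.88] turn(units) -2.14 if unturned; psi -13.3
```

carry_out(series="-0.268 -0.96 0 0 1;-0.268 -0.96 0 0 1;-0.268 -0.96 0 0 1;-0.268 -0.96 0 0 1;-0.268 -0.96 0 0 1;-0.268 -0.96 0 0 1;-0.268 -0.96 0 0 1;-0.268 -0.96 0 0 1;-0.268 -0.96 0 0 1;-0.268 -0.96 0 0 1;-0.268 -0.96 0 0 1;-0.268 -0.96 0 0 1")

```text
t: 23.15
tcp_pos: [0.5566, 0.0617, 0.1973]
tool_rot: [-0.0, 0.993, -0.116, 0.0]
force: [-0.2, -0.2, -0.7]
width: 0.015
grip_force: 35.0
```

carry_out(series="-0.268 -0.96 0 0 1;-0.268 -0.96 0 0 1;-0.268 -0.96 0 0 1;-0.268 -0.96 0 0 1;-0.268 -0.96 0 0 1;-0.268 -0.96 0 0 1;0 0 0 -1 1;0 0 0 -1 1;0 0 0.9 -0.14 1;0 0 0.95 0 1;0 0 0 0 1;0 0 0 0 1")

```text
t: 24.35
tcp_pos: [0.5509, 0.2101, 0.1515]
tool_rot: [-0.0, 0.999, 0.033, 0.0]
force: [0.2, 0.2, 0.7]
width: 0.0149
grip_force: 35.0
```

```bash
python3 - <<'E'
from h import *
s=get_state();print(s["tcp_pos"],psi(),s["width"],s["force"],s["grip_force"])
to(.5507,.2103,.15,3.85)
p=shoot("wrist")
cv2.imwrite("pics/w3.png",cv2.resize(p["pixels"][60:360,180:460],None,fx=2,fy=2))
for c in C: print(c,[(round(d["p"],2),np.round(d["at"],3).tolist()) for d in spot_point(p,"clip_"+c)[:2]])
E
```

```text
[0.55086074 0.21009769 0.1515276 ] 3.811998933816012 0.014940868354901805 [0.15532395 0.17969417 0.66189874] 34.997987151145935
shift(units) [-0.01 -0.01  0.06] turn(units) -0.0 if unturned; psi 3.8
blue []
yellow [(0.65, [0.555, 0.157, 0.11])]
green [(0.94, [0.559, 0.109, 0.102])]
lavender [(0.98, [0.562, 0.062, 0.11])]
```

View pics/w3.png

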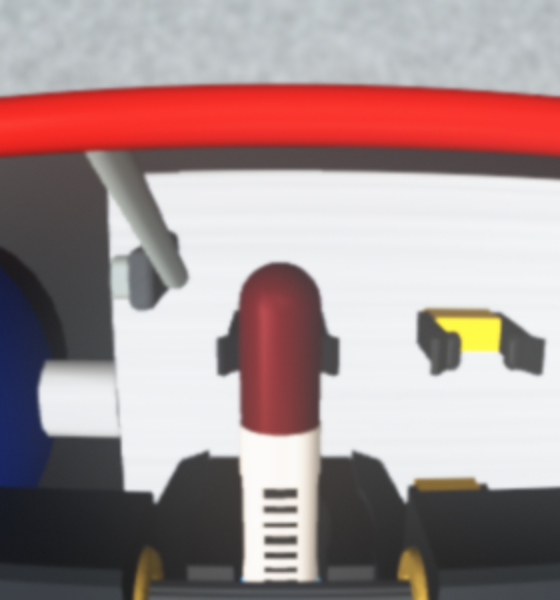

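The blue tube's axis is at crop x=280 and the rear jaws are centred at 278, so it is aligned. I'll press it down in stages.

carry_out(series="0 0 0.4 0 1;0 0 0.4 0 1;0 0 0.3 0 1;0 0 0.1 0 1;0 0 0.1 0 1;0 0 0 0 1")

```text
t: 25.2
tcp_pos: [0.551, 0.2104, 0.1177]
tool_rot: [-0.0, 0.999, 0.033, 0.0]
force: [5.5, 3.0, -3.9]
width: 0.0151
grip_force: 35.0
```

carry_out(series="0 0 0.1 0 1;0 0 0.1 0 1;0 0 0.1 0 1;0 0 0 0 1")

```text
t: 25.6
tcp_pos: [0.5503, 0.2099, 0.1113]
tool_rot: [0.0, 0.999, 0.033, -0.001]
force: [-2.8, 0.5, 4.9]
width: 0.0151
grip_force: 35.0
```

carry_out(series="0 0 0.1 0 1;0 0 0 0 1;0 0 0 0 1")

```text
t: 25.9
tcp_pos: [0.5504, 0.21, 0.111]
tool_rot: [0.0, 0.999, 0.034, 0.0]
force: [-11.5, -2.4, 22.5]
width: 0.0152
grip_force: 35.0
```

carry_out(series="0 0 -0.1 0 1;0 0 0 0 1;0 0 0 0 1")

```text
t: 26.2
tcp_pos: [0.5507, 0.2099, 0.1113]
tool_rot: [0.0, 0.999, 0.033, 0.0]
force: [-1.9, -0.6, 6.2]
width: 0.015
grip_force: 35.0
```

carry_out(series="0 0 -0.05 0 1;0 0 0 0 1")

```text
t: 26.4
tcp_pos: [0.5506, 0.2099, 0.1118]
tool_rot: [0.0, 0.999, 0.033, -0.0]
force: [0.3, -0.3, -1.0]
width: 0.0151
grip_force: 35.0
```

carry_out(series="0 0 -0.05 0 1;0 0 0 0 1")

```text
t: 26.6
tcp_pos: [0.5503, 0.2102, 0.113]
tool_rot: [-0.0, 0.999, 0.033, -0.001]
force: [-1.3, 2.8, -3.0]
width: 0.015
grip_force: 35.0
```

carry_out(series="0 0 -0.03 0 1;0 0 0 0 1;0 0 0 0 1")

```text
t: 26.9
tcp_pos: [0.5503, 0.2102, 0.1137]
tool_rot: [-0.0, 0.999, 0.033, -0.001]
force: [0.0, 2.8, -6.8]
width: 0.0149
grip_force: 35.0
```

carry_out(series="0 0 0 0 1")

```text
t: 27.0
tcp_pos: [0.5503, 0.2102, 0.1137]
tool_rot: [-0.0, 0.999, 0.033, -0.001]
force: [-0.7, 3.7, -7.9]
width: 0.0152
grip_force: 35.0
```

carry_out(series="0 0 0.008 0 1;0 0 0 0 1;0 0 0 0 1")

```text
t: 27.3
tcp_pos: [0.5504, 0.2101, 0.1138]
tool_rot: [-0.0, 0.999, 0.033, -0.0]
force: [-1.2, 4.1, -7.1]
width: 0.0148
grip_force: 35.0
```

carry_out(series="0 0 0 0 1;0 0 0 0 1")

```text
t: 27.5
tcp_pos: [0.5504, 0.2101, 0.1138]
tool_rot: [-0.0, 0.999, 0.033, -0.0]
force: [-2.1, 3.4, -7.9]
width: 0.015
grip_force: 35.0
```

carry_out(series="0 0 0 0 1;0 0 0 0 1")

```text
t: 27.7
tcp_pos: [0.5505, 0.2101, 0.1139]
tool_rot: [-0.0, 0.999, 0.033, -0.0]
force: [-3.7, 3.5, -7.5]
width: 0.015
grip_force: 35.0
```

carry_out(series="0 0 0 0 1;0 0 0 0 1")

```text
t: 27.9
tcp_pos: [0.5505, 0.2101, 0.1139]
tool_rot: [-0.0, 0.999, 0.033, -0.0]
force: [-2.8, 3.6, -7.6]
width: 0.0146
grip_force: 35.0
```

carry_out(series="0 0 0.015 0 1;0 0 0 0 1;0 0 0 0 1")

```text
t: 28.2
tcp_pos: [0.5508, 0.2101, 0.1139]
tool_rot: [-0.0, 0.999, 0.033, 0.0]
force: [-3.4, 4.0, -6.0]
width: 0.0148
grip_force: 35.0
```

carry_out(series="0 0 0 0 1;0 0 0 0 1;0 0 0 0 1")

```text
t: 28.5
tcp_pos: [0.5508, 0.2101, 0.1139]
tool_rot: [-0.0, 0.999, 0.033, 0.0]
force: [-2.6, 3.5, -5.5]
width: 0.0151
grip_force: 35.0
```

carry_out(series="0 0 0 0 1;0 0 0 0 1;0 0 0 0 1")

```text
t: 28.8
tcp_pos: [0.5507, 0.2101, 0.1139]
tool_rot: [-0.0, 0.999, 0.033, 0.0]
force: [-3.4, 3.7, -6.4]
width: 0.0152
grip_force: 35.0
```

carry_out(series="0 0 0.09 0 1;0 0 0 0 1;0 0 0 0 0.66;0 0 0 0 0.66;0 0 0 0 0.66;0 0 -0.5 0 0.66;0 0 -1 0 0.66;0 0 -1 0 0.66;0 0 -1 0 0.66;0 0 -1 0 0.66;0 0 0 0 0.66")

```text
t: 29.9
tcp_pos: [0.5519, 0.2103, 0.2282]
tool_rot: [-0.0, 0.999, 0.033, 0.004]
force: [0.9, 0.5, -0.4]
width: 0.0302
grip_force: 0.0
```

```bash
python3 - <<'E'
from h import *
s=get_state();print(s["tcp_pos"],psi(),s["width"],s["force"],s["grip_force"])
p=shoot("wrist"); cv2.imwrite("pics/w4.png",p["pixels"])
print([(round(d["p"],2),np.round(d["at"],3).tolist()) for d in spot_point(p,"tube_blue")[:2]])
tube("yellow")
to(.45,-.2368,.11,-5.4)
E
```

```text
[0.55188723 0.21028988 0.2282208 ] 3.8212890733485803 0.030236699872732253 [ 0.88219035  0.54965178 -0.38731172] 0.0
[(0.96, [0.551, 0.211, 0.11]), (0.24, [0.554, 0.114, 0.102])]
scene yellow 0.78 ([0.45089998841285706, -0.23559999465942383], -5.1) len 0.106 cap [[0.407, -0.233]] [[0.453, -0.236, 0.008]]
top yellow 0.91 ([0.4494999945163727, -0.23899999260902405], -4.0) len 0.102 cap [[0.409, -0.234]] [[0.456, -0.237, 0.011]]
shift(units) [-5.2  17.57  4.54] turn(units) 1.15 if unturned; psi 3.8
```

View pics/w4.png

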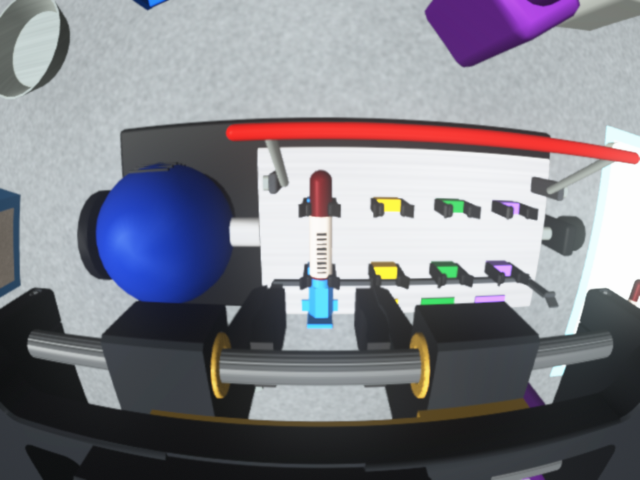

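The blue tube sits in its clips at (320,250). Next is yellow.

carry_out(series="-0.29 0.976 0 0 0.66;-0.29 0.976 0 0 0.66;-0.29 0.976 0 0 0.66;-0.29 0.976 0 0 0.66;-0.29 0.976 0 0 0.66;-0.29 0.976 0 0 0.66;-0.29 0.976 0 0 0.66;-0.29 0.976 0 0 0.66;-0.29 0.976 0 0 0.66;-0.29 0.976 0 0 0.66;-0.29 0.976 0 0 0.66;-0.29 0.976 0 0 0.66")

```text
t: 31.6
tcp_pos: [0.483, -0.0888, 0.2239]
tool_rot: [-0.0, 0.999, 0.033, -0.0]
force: [0.0, 0.1, 0.3]
width: 0.0298
grip_force: 0.0
```

carry_out(series="-0.29 0.976 0.5 0 0.4;-0.29 0.976 0.5 0 0.4;-0.29 0.976 0.5 0 0.4;-0.29 0.976 0.5 0 0.4;-0.29 0.976 0.5 0 0.4;-0.29 0.976 0.5 0 0.4;0 0 0.5 1 0.4;0 0 0.5 0.1 0.4;0 0 0.5 0 0.4;0 0 0 0 0.4;0 0 0 0 0.4")

```text
t: 32.7
tcp_pos: [0.4499, -0.2365, 0.1115]
tool_rot: [-0.0, 0.999, -0.042, 0.0]
force: [0.0, -0.1, -0.2]
width: 0.0528
grip_force: 0.0
```

```bash
python3 - <<'E'
from h import *
s=get_state();print(s["tcp_pos"],psi(),s["width"],s["force"])
tube("yellow",("scene","wrist","wrist"))
to(.45,-.2368,.0125,-5)
E
```

```text
[ 0.4499066  -0.23652674  0.11151762] -4.858663381458065 0.052843273597574986 [ 0.02665577 -0.10685099 -0.21296553]
scene yellow 0.59 ([0.4528000056743622, -0.23559999465942383], -6.3) len 0.105 cap [[0.405, -0.232]] [[0.518, 0.132, 0.086]]
wrist yellow 0.81 ([0.44839999079704285, -0.2378000020980835], -4.8) len 0.111 cap [[0.404, -0.232]] [[0.451, -0.236, 0.007]]
wrist yellow 0.56 ([0.44850000739097595, -0.2379000037908554], -4.9) len 0.112 cap [[0.403, -0.236]] [[0.449, -0.238, 0.008]]
shift(units) [ 0.01 -0.    3.96] turn(units) 0.0 if unturned; psi -5.0
```

carry_out(series="0 0 0.9 0 0.4;0 0 0.9 0 0.4;0 0 0.9 0 0.4;0 0 0.7 0 0.4;0 0 0.35 0 0.4;0 0 0.2 0 0.4;0 0 0 0 0.4;0 0 0 0 1;0 0 0 0 1;0 0 0 0 1;0 0 0 0 1;0 0 0 0 1", force=35)

```text
t: 34.5
tcp_pos: [0.4498, -0.2369, 0.0128]
tool_rot: [0.0, 0.999, -0.043, 0.0]
force: [-0.3, -0.7, 0.7]
width: 0.0152
grip_force: 32.4
```

carry_out(series="0 0 -0.4 0 1;0 0 -1 0 1;0 0 -1 0 1;0 0 -1 0 1;0 0 -1 0 1;0 0 -1 0 1;0 0 -1 0 1;0 0 -1 0 1;0 0 0 0 1")

```text
t: 35.4
tcp_pos: [0.4506, -0.2375, 0.2012]
tool_rot: [0.002, 0.999, -0.043, 0.002]
force: [-0.9, 0.3, -0.7]
width: 0.0148
grip_force: 35.0
```

carry_out(series="0.162 -0.952 0 0 1;0.162 -0.952 0 0 1;0.162 -0.952 0 0 1;0.162 -0.952 0 0 1;0.162 -0.952 0 0 1;0.162 -0.952 0 0 1;0.162 -0.952 0 0 1;0.162 -0.952 0 0 1;0.162 -0.952 0 0 1;0.162 -0.952 0 0 1;0.162 -0.952 0 0 1;0.162 -0.952 0 0 1")

```text
t: 36.6
tcp_pos: [0.5226, 0.0445, 0.197]
tool_rot: [-0.0, 0.999, -0.043, -0.001]
force: [0.7, -0.5, -1.7]
width: 0.015
grip_force: 35.0
```

carry_out(series="0.162 -0.952 0 0 1;0.162 -0.952 0 0 1;0.162 -0.952 0 0 1;0.162 -0.952 0 0 1;0.162 -0.952 0 0 1;0 0 0 -1 1;0 0 0.9 -0.11 1;0 0 0.95 0 1;0 0 0 0 1;0 0 0 0 1")

```text
t: 37.6
tcp_pos: [0.5533, 0.1602, 0.1515]
tool_rot: [0.0, 0.999, 0.034, -0.0]
force: [1.0, -1.0, -1.2]
width: 0.015
grip_force: 35.0
```

```bash
python3 - <<'E'
from h import *
s=get_state();print(s["tcp_pos"],psi(),s["width"],s["force"],s["grip_force"])
to(.554,.1604,.15,3.85)
tube("yellow",("wrist",),z=s["tcp_pos"][2]-.0044,lo=(.4,0),hi=(.7,.4))
p=shoot("wrist")
cv2.imwrite("pics/w5.png",cv2.resize(p["pixels"][60:360,180:460],None,fx=2,fy=2))
E
```

```text
[0.55334752 0.16020414 0.15154883] 3.889742104041325 0.014963222098450493 [ 1.03823244 -1.00084943 -1.21634581] 35.00007212162018
shift(units) [ 0.03 -0.01  0.06] turn(units) 0.0 if unturned; psi 3.9
wrist yellow 0.63 ([0.5519000291824341, 0.1590999960899353], 4.1) len 0.112 cap [[0.505, 0.158]] []
```

View pics/w5.png

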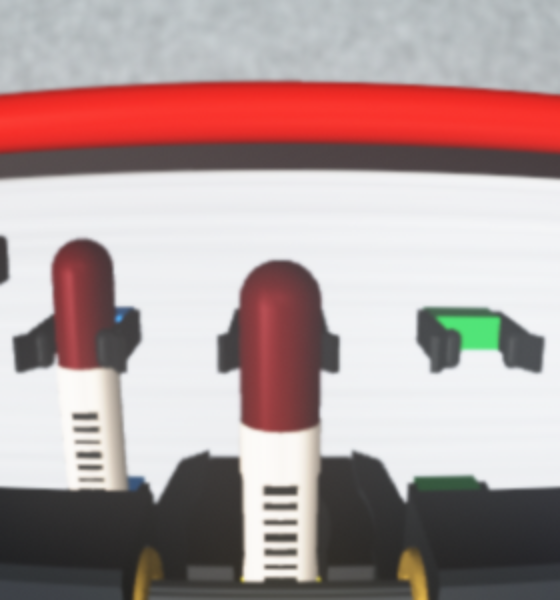

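Yellow lines up the same way (tube 280, jaws 278), and blue is seated at (85,320). Pressing yellow in.

carry_out(series="0.03 0 0.4 0 1;0 0 0.4 0 1;0 0 0.3 0 1;0 0 0.1 0 1;0 0 0.1 0 1;0 0 0.1 0 1;0 0 0.1 0 1;0 0 0.1 0 1;0 0 0.1 0 1;0 0 0 0 1;0 0 0 0 1")

```text
t: 38.95
tcp_pos: [0.554, 0.1603, 0.1113]
tool_rot: [0.0, 0.999, 0.034, 0.0]
force: [-11.2, -1.5, 24.5]
width: 0.0149
grip_force: 35.0
```

carry_out(series="0 0 -0.1 0 1;0 0 -0.05 0 1;0 0 -0.05 0 1;0 0 0 0 1;0 0 0 0 1")

```text
t: 39.45
tcp_pos: [0.5539, 0.1604, 0.1133]
tool_rot: [-0.0, 0.999, 0.034, -0.001]
force: [0.3, 1.4, -1.9]
width: 0.0144
grip_force: 35.0
```

carry_out(series="0 0 -0.01 0 1;0 0 0 0 1;0 0 0 0 1")

```text
t: 39.75
tcp_pos: [0.5539, 0.1604, 0.1138]
tool_rot: [-0.0, 0.999, 0.034, -0.0]
force: [-1.5, 2.8, -3.8]
width: 0.0145
grip_force: 35.0
```

carry_out(series="0 0 -0.015 0 1;0 0 0 0 1;0 0 0 0 1")

```text
t: 40.05
tcp_pos: [0.5539, 0.1603, 0.1142]
tool_rot: [-0.0, 0.999, 0.034, -0.0]
force: [-0.6, 2.4, -8.0]
width: 0.015
grip_force: 35.0
```

carry_out(series="0 0 0 0 1;0 0 0 0 1")

```text
t: 40.25
tcp_pos: [0.5539, 0.1603, 0.1142]
tool_rot: [-0.0, 0.999, 0.034, -0.0]
force: [-1.0, 3.3, -8.5]
width: 0.0149
grip_force: 35.0
```

carry_out(series="0 0 0 0 1;0 0 0 0 1")

```text
t: 40.45
tcp_pos: [0.554, 0.1603, 0.1143]
tool_rot: [-0.0, 0.999, 0.034, -0.0]
force: [-2.5, 2.7, -9.0]
width: 0.0153
grip_force: 35.0
```

carry_out(series="0 0 0.025 0 1;0 0 0 0 1;0 0 0 0 1")

```text
t: 40.75
tcp_pos: [0.5542, 0.1603, 0.1141]
tool_rot: [-0.0, 0.999, 0.034, 0.0]
force: [-2.2, 3.2, -3.9]
width: 0.0151
grip_force: 35.0
```

carry_out(series="0 0 0 0 1;0 0 0 0 1;0 0 0 0 1")

```text
t: 41.05
tcp_pos: [0.5543, 0.1603, 0.1141]
tool_rot: [-0.0, 0.999, 0.034, 0.0]
force: [-2.6, 3.3, -3.2]
width: 0.0149
grip_force: 35.0
```

carry_out(series="0 0 0 0 1;0 0 0 0 1;0 0 0 0 1")

```text
t: 41.35
tcp_pos: [0.5543, 0.1603, 0.114]
tool_rot: [-0.0, 0.999, 0.034, 0.0]
force: [-2.5, 4.0, -2.4]
width: 0.0149
grip_force: 35.0
```

carry_out(series="0 0 -0.014 0 1;0 0 0 0 1;0 0 0 0 1")

```text
t: 41.65
tcp_pos: [0.5543, 0.1603, 0.1141]
tool_rot: [-0.0, 0.999, 0.034, 0.0]
force: [-0.7, 3.7, -6.4]
width: 0.0147
grip_force: 35.0
```

carry_out(series="0 0 0 0 1;0 0 0 0 1;0 0 0 0 1")

```text
t: 41.95
tcp_pos: [0.5542, 0.1603, 0.1142]
tool_rot: [0.0, 0.999, 0.034, 0.0]
force: [-1.2, 3.5, -7.2]
width: 0.0148
grip_force: 35.0
```

carry_out(series="0 0 0 0 1;0 0 0 0 1;0 0 0 0 1")

```text
t: 42.25
tcp_pos: [0.5542, 0.1603, 0.1142]
tool_rot: [0.0, 0.999, 0.034, 0.0]
force: [-0.2, 3.8, -7.5]
width: 0.0145
grip_force: 35.0
```

carry_out(series="0 0 0.09 0 1;0 0 0 0 1;0 0 0 0 0.66;0 0 0 0 0.66;0 0 0 0 0.66;0 0 -0.5 0 0.66;0 0 -1 0 0.66;0 0 -1 0 0.66;0 0 -1 0 0.66;0 0 -1 0 0.66;0 0 0 0 0.66")

```text
t: 43.35
tcp_pos: [0.5554, 0.1604, 0.2287]
tool_rot: [-0.0, 0.999, 0.034, 0.004]
force: [0.3, -0.1, -0.1]
width: 0.0299
grip_force: 0.0
```

```bash
python3 - <<'E'
from h import *
s=get_state();print(s["tcp_pos"],psi(),s["width"],s["force"],s["grip_force"])
p=shoot("wrist")
for c in C[:2]: print([(round(d["p"],2),np.round(d["at"],3).tolist()) for d in spot_point(p,"tube_"+c)[:2]])
tube("green");tube("lavender")
to(.4697,-.3727,.11,35.4)
E
```

```text
[0.55539428 0.16044123 0.22873316] 3.906694687753169 0.029915915124397032 [ 0.29101904 -0.10481071 -0.09172881] 0.0
[(0.59, [0.558, 0.211, 0.106])]
[(0.62, [0.552, 0.215, 0.109]), (0.58, [0.555, 0.157, 0.108])]
scene green 0.76 ([0.4693000018596649, -0.37220001220703125], 35.4) len 0.11 cap [[0.432, -0.398]] [[0.474, -0.37, 0.011]]
top green 0.92 ([0.4691999852657318, -0.37380000948905945], 35.2) len 0.108 cap [[0.434, -0.397]] [[0.47, -0.374, 0.003]]
scene lavender 0.92 ([0.5656999945640564, -0.37560001015663147], 9.5) len 0.112 cap [[0.52, -0.382]] [[0.568, -0.381, 0.008]]
top lavender 0.6 ([0.5648000240325928, -0.3779999911785126], 9.8) len 0.103 cap [[0.521, -0.385]] [[0.568, -0.375, 0.014]]
shift(units) [-4.82 21.04  4.58] turn(units) -3.94 if unturned; psi 3.9
```

carry_out(series="-0.218 0.956 0 0 0.66;-0.218 0.956 0 0 0.66;-0.218 0.956 0 0 0.66;-0.218 0.956 0 0 0.66;-0.218 0.956 0 0 0.66;-0.218 0.956 0 0 0.66;-0.218 0.956 0 0 0.66;-0.218 0.956 0 0 0.66;-0.218 0.956 0 0 0.66;-0.218 0.956 0 0 0.66;-0.218 0.956 0 0 0.66;-0.218 0.956 0 0 0.66")

```text
t: 45.5
tcp_pos: [0.5082, -0.1313, 0.2246]
tool_rot: [0.0, 0.999, 0.034, 0.0]
force: [0.6, 0.1, -1.4]
width: 0.0299
grip_force: 0.0
```

carry_out(series="-0.218 0.956 0 0 0.4;-0.218 0.956 0 0 0.4;-0.218 0.956 0 0 0.4;-0.218 0.956 0 0 0.4;-0.218 0.956 0 0 0.4;-0.218 0.956 0 0 0.4;-0.218 0.956 0 0 0.4;-0.218 0.956 0 0 0.4;-0.218 0.956 0 0 0.4;-0.218 0.956 0 0 0.4")

```text
t: 46.5
tcp_pos: [0.47, -0.3734, 0.2245]
tool_rot: [0.0, 0.999, 0.034, 0.0]
force: [-1.5, 1.2, 0.5]
width: 0.053
grip_force: 0.0
```

carry_out(series="0 0 0.6 -1 0.4;0 0 0.6 -1 0.4;0 0 0.7 -1 0.4;0 0 0.7 -0.94 0.4;0 0 0.9 0 0.4;0 0 0.9 0 0.4;0 0 0 0 0.4;0 0 0 0 0.4")

```text
t: 47.3
tcp_pos: [0.4704, -0.3726, 0.1151]
tool_rot: [0.0, 0.953, 0.304, 0.0]
force: [0.5, 0.5, -0.3]
width: 0.053
grip_force: 0.0
```

```bash
python3 - <<'E'
from h import *
s=get_state();print(s["tcp_pos"],psi(),s["width"],s["force"])
tube("green",("scene","wrist","wrist"))
to(.4693,-.373,.0125,35.3)
E
```

```text
[ 0.47044746 -0.37259509  0.1151113 ] 35.415599287519704 0.052989102158948906 [ 0.47601898  0.48552106 -0.3384589 ]
scene green 0.76 ([0.48510000109672546, -0.3610000014305115], 34.6) len 0.072 cap [] [[0.475, -0.368, 0.013]]
wrist green 0.69 ([0.46790000796318054, -0.37400001287460327], 35.6) len 0.112 cap [[0.433, -0.398]] [[0.47, -0.373, 0.008]]
wrist green 0.68 ([0.4674000144004822, -0.374099999666214], 35.7) len 0.111 cap [[0.436, -0.396]] [[0.469, -0.374, 0.006]]
shift(units) [-0.04 -0.01  4.08] turn(units) 0.01 if unturned; psi 35.4
```

carry_out(series="-0.04 0 0.9 0 0.4;0 0 0.9 0 0.4;0 0 0.9 0 0.4;0 0 0.7 0 0.4;0 0 0.45 0 0.4;0 0 0.25 0 0.4;0 0 0 0 0.4;0 0 0 0 1;0 0 0 0 1;0 0 0 0 1;0 0 0 0 1;0 0 0 0 1", force=35)

```text
t: 49.1
tcp_pos: [0.4695, -0.3731, 0.0121]
tool_rot: [0.0, 0.953, 0.304, 0.0]
force: [-0.0, 0.0, 0.8]
width: 0.015
grip_force: 32.5
```

carry_out(series="0 0 -0.4 0 1;0 0 -1 0 1;0 0 -1 0 1;0 0 -1 0 1;0 0 -1 0 1;0 0 -1 0 1;0 0 -1 0 1;0 0 -1 1 1;0 0 0 1 1;0 0 0 1 1;0 0 0 0.94 1;0 0 0 0 1")

```text
t: 50.3
tcp_pos: [0.4694, -0.373, 0.1977]
tool_rot: [0.0, 0.999, 0.033, 0.0]
force: [-0.6, 0.2, -0.4]
width: 0.0152
grip_force: 35.0
```

carry_out(series="0.2405 -0.953 0 0 1;0.2405 -0.953 0 0 1;0.2405 -0.953 0 0 1;0.2405 -0.953 0 0 1;0.2405 -0.953 0 0 1;0.2405 -0.953 0 0 1;0.2405 -0.953 0 0 1;0.2405 -0.953 0 0 1;0.2405 -0.953 0 0 1;0.2405 -0.953 0 0 1;0.2405 -0.953 0 0 1;0.2405 -0.953 0 0 1")

```text
t: 51.5
tcp_pos: [0.5221, -0.0819, 0.1975]
tool_rot: [0.0, 0.999, 0.036, 0.0]
force: [1.2, 0.3, -0.4]
width: 0.0146
grip_force: 35.0
```

carry_out(series="0.2405 -0.953 0 0 1;0.2405 -0.953 0 0 1;0.2405 -0.953 0 0 1;0.2405 -0.953 0 0 1;0.2405 -0.953 0 0 1;0.2405 -0.953 0 0 1;0.2405 -0.953 0 0 1;0.2405 -0.953 0 0 1;0 0 0.9 0 1;0 0 0.95 0 1;0 0 0 0 1;0 0 0 0 1")

```text
t: 52.7
tcp_pos: [0.5572, 0.1105, 0.1516]
tool_rot: [0.0, 0.999, 0.035, 0.0]
force: [-0.2, 0.7, -0.1]
width: 0.0152
grip_force: 35.0
```

```bash
python3 - <<'E'
from h import *
s=get_state();print(s["tcp_pos"],psi(),s["width"],s["force"],s["grip_force"])
to(.5574,.1106,.15,3.85)
tube("green",("wrist",),z=s["tcp_pos"][2]-.0044,lo=(.4,0),hi=(.7,.4))
p=shoot("wrist")
cv2.imwrite("pics/w6.png",cv2.resize(p["pixels"][60:360,180:460],None,fx=2,fy=2))
E
```

```text
[0.55724969 0.11048345 0.15156313] 4.003886670278753 0.015218090014620805 [-0.22647284  0.74750477 -0.05889511] 34.99959111213684
shift(units) [ 0.01 -0.    0.06] turn(units) 0.02 if unturned; psi 4.0
wrist green 0.96 ([0.5554999709129333, 0.10930000245571136], 4.2) len 0.111 cap [[0.516, 0.106]] [[0.559, 0.11, 0.149]]
```

View pics/w6.png

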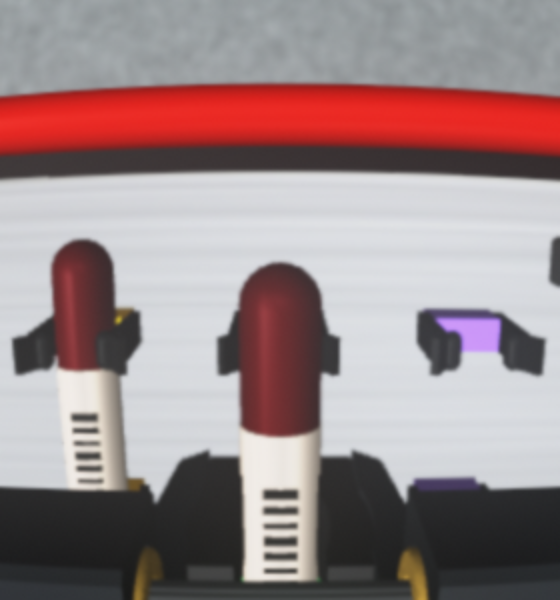

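Green is aligned (tube 280, jaws 278) and yellow is seated beside it. Pressing green in.

carry_out(series="0 0 0.4 0 1;0 0 0.4 0 1;0 0 0.3 0 1;0 0 0.1 0 1;0 0 0.1 0 1;0 0 0.1 0 1;0 0 0.1 0 1;0 0 0.1 0 1;0 0 0.1 0 1;0 0 0 0 1;0 0 0 0 1")

```text
t: 54.05
tcp_pos: [0.5569, 0.1105, 0.1106]
tool_rot: [0.0, 0.999, 0.034, 0.0]
force: [-11.4, -0.3, 24.7]
width: 0.0148
grip_force: 35.0
```

carry_out(series="0 0 -0.1 0 1;0 0 -0.05 0 1;0 0 -0.05 0 1;0 0 -0.01 0 1;0 0 0 0 1;0 0 0 0 1")

```text
t: 54.65
tcp_pos: [0.5568, 0.1107, 0.1129]
tool_rot: [-0.0, 0.999, 0.034, -0.001]
force: [0.0, 2.1, -5.0]
width: 0.0148
grip_force: 35.0
```

carry_out(series="0 0 -0.005 0 1;0 0 0 0 1;0 0 0 0 1")

```text
t: 54.95
tcp_pos: [0.5568, 0.1106, 0.1132]
tool_rot: [-0.0, 0.999, 0.034, -0.001]
force: [-0.8, 2.8, -6.7]
width: 0.0151
grip_force: 35.0
```

carry_out(series="0 0 0.004 0 1;0 0 0 0 1;0 0 0 0 1")

```text
t: 55.25
tcp_pos: [0.5568, 0.1106, 0.1133]
tool_rot: [-0.0, 0.999, 0.034, -0.0]
force: [-0.9, 1.3, -7.3]
width: 0.0149
grip_force: 35.0
```

carry_out(series="0 0 0 0 1;0 0 0 0 1;0 0 0 0 1")

```text
t: 55.55
tcp_pos: [0.5569, 0.1106, 0.1134]
tool_rot: [-0.0, 0.999, 0.034, -0.0]
force: [-2.1, 1.5, -6.6]
width: 0.0146
grip_force: 35.0
```

carry_out(series="0 0 0.003 0 1;0 0 0 0 1;0 0 0 0 1")

```text
t: 55.85
tcp_pos: [0.5569, 0.1106, 0.1134]
tool_rot: [-0.0, 0.999, 0.034, -0.0]
force: [-2.7, 1.3, -6.1]
width: 0.0147
grip_force: 35.0
```

carry_out(series="0 0 0.09 0 1;0 0 0 0 1;0 0 0 0 0.66;0 0 0 0 0.66;0 0 0 0 0.66;0 0 -0.5 0 0.66;0 0 -1 0 0.66;0 0 -1 0 0.66;0 0 -1 0 0.66;0 0 -1 0 0.66;0 0 0 0 0.66")

```text
t: 56.95
tcp_pos: [0.5583, 0.1106, 0.2279]
tool_rot: [0.0, 0.999, 0.034, 0.004]
force: [1.1, -0.4, 0.6]
width: 0.0294
grip_force: 0.0
```

carry_out(series="-0.05 0.9735 0 0 0.66;-0.05 0.9735 0 0 0.66;-0.05 0.9735 0 0 0.66;-0.05 0.9735 0 0 0.66;-0.05 0.9735 0 0 0.66;-0.05 0.9735 0 0 0.66;-0.05 0.9735 0 0 0.66;-0.05 0.9735 0 0 0.66;-0.05 0.9735 0 0 0.66;-0.05 0.9735 0 0 0.66;-0.05 0.9735 0 0 0.66;-0.05 0.9735 0 0 0.66")

```text
t: 58.15
tcp_pos: [0.5616, -0.1828, 0.2231]
tool_rot: [-0.0, 0.999, 0.034, -0.0]
force: [0.1, 0.7, -0.2]
width: 0.0296
grip_force: 0.0
```

carry_out(series="-0.05 0.9735 0 0 0.4;-0.05 0.9735 0 0 0.4;-0.05 0.9735 0 0 0.4;-0.05 0.9735 0 0 0.4;-0.05 0.9735 0 0 0.4;-0.05 0.9735 0 0 0.4;-0.05 0.9735 0 0 0.4;-0.05 0.9735 0 -0.73 0.4;0 0 0 0 0.4;0 0 0 0 0.4")

```text
t: 59.15
tcp_pos: [0.565, -0.3765, 0.2229]
tool_rot: [-0.001, 0.996, 0.084, -0.0]
force: [-0.1, 1.0, 0.4]
width: 0.0525
grip_force: 0.0
```

```bash
python3 - <<'E'
from h import *
s=get_state();print(s["tcp_pos"],psi(),s["width"],s["force"])
tube("lavender",("scene","top","wrist","wrist"))
to(.565,-.3768,.0125,9.7)
p=camera("scene")
for c in C: print([(round(d["p"],2),np.round(d["at"],3).tolist()) for d in spot_point(p,"tube_"+c)[:2]])
E
```

```text
[ 0.56501582 -0.37646277  0.22286764] 9.6200389425498 0.05253674845617181 [-0.10947275  1.0075059   0.38890173]
scene lavender 0.75 ([0.565500020980835, -0.375900000333786], 10.3) len 0.11 cap [[0.519, -0.382]] [[0.603, 0.14, 0.12]]
wrist lavender 0.79 ([0.5636000037193298, -0.3776000142097473], 9.8) len 0.108 cap [[0.521, -0.38]] [[0.567, -0.377, 0.011]]
wrist lavender 0.65 ([0.5638999938964844, -0.3774999976158142], 9.4) len 0.109 cap [[0.521, -0.382]] [[0.568, -0.376, 0.009]]
shift(units) [-0.01  0.    8.45] turn(units) 0.0 if unturned; psi 9.7
[(0.91, [0.554, 0.209, 0.107]), (0.43, [0.601, 0.142, 0.122])]
[(0.91, [0.558, 0.162, 0.107]), (0.28, [0.551, 0.209, 0.105])]
[(0.86, [0.561, 0.114, 0.109])]
[(0.57, [0.571, -0.38, 0.009])]
```

carry_out(series="-0.01 0 0.95 0 0.4;0 0 0.95 0 0.4;0 0 0.95 0 0.4;0 0 0.95 0 0.4;0 0 0.95 0 0.4;0 0 0.95 0 0.4;0 0 0.95 0 0.4;0 0 0.9 0 0.4;0 0 0.5 0 0.4;0 0 0.25 0 0.4;0 0 0.15 0 0.4;0 0 0 0 0.4")

```text
t: 61.35
tcp_pos: [0.5651, -0.377, 0.0129]
tool_rot: [0.0, 0.996, 0.085, 0.0]
force: [0.5, -0.2, -0.2]
width: 0.0532
grip_force: 0.0
```

carry_out(series="0 0 0 0 1;0 0 0 0 1;0 0 0 0 1;0 0 0 0 1;0 0 0 0 1", force=35)

```text
t: 61.85
tcp_pos: [0.565, -0.3768, 0.0126]
tool_rot: [0.0, 0.996, 0.085, 0.0]
force: [-0.3, -0.7, 0.6]
width: 0.015
grip_force: 32.5
```

carry_out(series="0 0 -0.4 0 1;0 0 -1 0 1;0 0 -1 0 1;0 0 -1 0 1;0 0 -1 0 1;0 0 -1 0 1;0 0 -1 0 1;0 0 -1 0.73 1;0 0 0 0 1")

```text
t: 62.75
tcp_pos: [0.5658, -0.3775, 0.202]
tool_rot: [0.003, 0.999, 0.033, 0.003]
force: [-0.2, 0.1, 0.7]
width: 0.0146
grip_force: 35.0
```

carry_out(series="0.055 -0.97 0 0 1;0.055 -0.97 0 0 1;0.055 -0.97 0 0 1;0.055 -0.97 0 0 1;0.055 -0.97 0 0 1;0.055 -0.97 0 0 1;0.055 -0.97 0 0 1;0.055 -0.97 0 0 1;0.055 -0.97 0 0 1;0.055 -0.97 0 0 1;0.055 -0.97 0 0 1;0.055 -0.97 0 0 1")

```text
t: 63.95
tcp_pos: [0.5611, -0.0842, 0.1967]
tool_rot: [-0.0, 0.999, 0.035, -0.001]
force: [0.3, 0.4, 0.5]
width: 0.0147
grip_force: 35.0
```

carry_out(series="0.055 -0.97 0 0 1;0.055 -0.97 0 0 1;0.055 -0.97 0 0 1;0.055 -0.97 0 0 1;0.055 -0.97 0 0 1;0.055 -0.97 0 0 1;0 0 0.9 0 1;0 0 0.95 0 1;0 0 0 0 1;0 0 0 0 1")

```text
t: 64.95
tcp_pos: [0.5599, 0.0603, 0.1513]
tool_rot: [-0.0, 0.999, 0.034, -0.0]
force: [-0.1, 0.6, -0.1]
width: 0.015
grip_force: 35.0
```

```bash
python3 - <<'E'
from h import *
s=get_state();print(s["tcp_pos"],psi(),s["width"],s["force"],s["grip_force"])
to(.5605,.0607,.15,3.85)
tube("lavender",("wrist",),z=s["tcp_pos"][2]-.0044,lo=(.4,0),hi=(.7,.4))
p=shoot("wrist")
cv2.imwrite("pics/w7.png",cv2.resize(p["pixels"][60:360,180:460],None,fx=2,fy=2))
E
```

```text
[0.55988303 0.06029958 0.15132977] 3.9479159401458603 0.014966262127181097 [-0.12158848  0.64911404 -0.12988696] 35.00002384185791
shift(units) [ 0.03 -0.01  0.05] turn(units) 0.01 if unturned; psi 3.9
wrist lavender 0.66 ([0.5583000183105469, 0.05909999832510948], 4.0) len 0.112 cap [[0.515, 0.059]] [[0.562, 0.062, 0.148]]
```

View pics/w7.png

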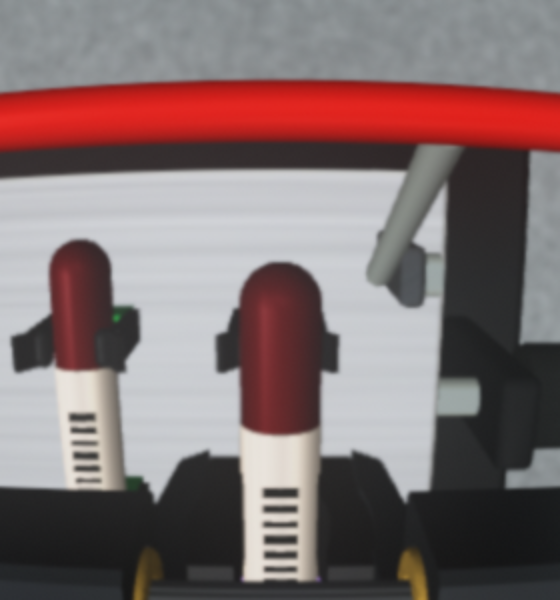

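Lavender is aligned (tube 280, jaws 277) and green is seated beside it. Pressing lavender in.

carry_out(series="0.03 -0.01 0.4 0 1;0 0 0.4 0 1;0 0 0.3 0 1;0 0 0.1 0 1;0 0 0.1 0 1;0 0 0.1 0 1;0 0 0.1 0 1;0 0 0.1 0 1;0 0 0.1 0 1;0 0 0 0 1;0 0 0 0 1")

```text
t: 66.3
tcp_pos: [0.5605, 0.0607, 0.1111]
tool_rot: [0.0, 0.999, 0.034, 0.0]
force: [-10.9, 0.5, 25.8]
width: 0.0148
grip_force: 35.0
```

carry_out(series="0 0 -0.1 0 1;0 0 -0.05 0 1;0 0 -0.05 0 1;0 0 -0.01 0 1;0 0 0 0 1;0 0 0 0 1")

```text
t: 66.9
tcp_pos: [0.5604, 0.0608, 0.1134]
tool_rot: [-0.0, 0.999, 0.034, -0.001]
force: [-0.3, 1.5, -3.5]
width: 0.0149
grip_force: 35.0
```

carry_out(series="0 0 -0.005 0 1;0 0 0 0 1;0 0 0 0 1")

```text
t: 67.2
tcp_pos: [0.5604, 0.0607, 0.1137]
tool_rot: [-0.0, 0.999, 0.034, -0.0]
force: [-0.6, 2.3, -6.4]
width: 0.0146
grip_force: 35.0
```

carry_out(series="0 0 0.003 0 1;0 0 0 0 1;0 0 0 0 1")

```text
t: 67.5
tcp_pos: [0.5605, 0.0607, 0.1138]
tool_rot: [-0.0, 0.999, 0.034, -0.0]
force: [-2.1, 1.9, -7.6]
width: 0.015
grip_force: 35.0
```

carry_out(series="0 0 0.002 0 1;0 0 0 0 1;0 0 0 0 1")

```text
t: 67.8
tcp_pos: [0.5605, 0.0607, 0.1138]
tool_rot: [-0.0, 0.999, 0.034, -0.0]
force: [-1.7, 2.5, -6.8]
width: 0.0146
grip_force: 35.0
```

carry_out(series="0 0 0.002 0 1;0 0 0 0 1;0 0 0 0 1")

```text
t: 68.1
tcp_pos: [0.5606, 0.0607, 0.1139]
tool_rot: [-0.0, 0.999, 0.034, -0.0]
force: [-2.9, 1.8, -6.4]
width: 0.0147
grip_force: 35.0
```

carry_out(series="0 0 0.09 0 1;0 0 0 0 1;0 0 0 0 0.66;0 0 0 0 0.66;0 0 0 0 0.66;0 0 -0.5 0 0.66;0 0 -1 0 0.66;0 0 -1 0 0.66;0 0 -1 0 0.66;0 0 -1 0 0.66;0 0 -1 0 0.66;0 0 -1 0 0.66")

```text
t: 69.3
tcp_pos: [0.5606, 0.0607, 0.2764]
tool_rot: [0.0, 0.999, 0.034, 0.001]
force: [0.8, -0.2, 0.6]
width: 0.0299
grip_force: 0.0
```

carry_out(series="0 0 0 -1 0.6;0 0 0 -1 0.6;0 0 0 -1 0.6;0 0 0 -1 0.6;0 0 0 -1 0.6;0 0 0 -1 0.6;0 0 0 -1 0.6;0 0 0 -1 0.6;0 0 0 -1 0.6;0 0 0 -1 0.6;0 0 0 -1 0.6;0 0 0 -0.25 0.6")

```text
t: 70.5
tcp_pos: [0.5607, 0.0606, 0.2753]
tool_rot: [0.0, 0.681, 0.732, 0.0]
force: [0.2, -0.2, -0.7]
width: 0.0348
grip_force: 0.0
```

carry_out(series="0.75 0.77 0 0 0.6;0.75 0.77 0 0 0.6;0.75 0.77 0 0 0.6;0.75 0.76 0 0 0.6;0 0 0 0 0.6;0 0 0 0 0.6")

```text
t: 71.1
tcp_pos: [0.632, 0.1406, 0.2745]
tool_rot: [0.0, 0.682, 0.731, -0.0]
force: [0.4, 0.1, -0.8]
width: 0.0353
grip_force: 0.0
```

```bash
python3 - <<'E'
from h import *
s=get_state();print(s["tcp_pos"],psi(),s["width"],s["force"],s["grip_force"])
to(.633,.141,.184,93.85)
for n in("scene","wrist","wrist"):
    p=camera(n); print([(round(d["p"],2),np.round(d["at"],3).tolist()) for d in spot_point(p,"keeper")[:2]])
cv2.imwrite("pics/w8.png",p["pixels"])
E
```

```text
[0.63200332 0.14064495 0.27454597] 93.92572119844382 0.03526614037553534 [ 0.44125248  0.13960104 -0.77080592] 0.0
shift(units) [0.01 0.04 3.62] turn(units) 0.01 if unturned; psi 93.9
[(0.9, [0.634, 0.142, 0.195]), (0.61, [0.558, 0.162, 0.108])]
[(0.62, [0.627, 0.142, 0.191])]
[(0.66, [0.63, 0.138, 0.191])]
```

View pics/w8.png

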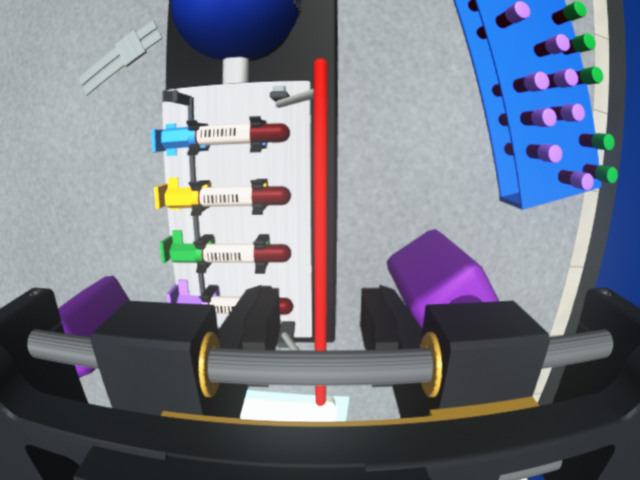

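The bar stands centred between the fingers at u=320, and all four tubes are clipped with their caps to the front. I'll grip the bar and swing it back.

carry_out(series="0.01 0.04 0.9 0 0.6;0 0 0.9 0 0.6;0 0 0.9 0 0.6;0 0 0.6 0 0.6;0 0 0.3 0 0.6;0 0 0 0 0.6;0 0 0 0 1;0 0 0 0 1;0 0 0 0 1;0 0 0 0 1", force=20)

```text
t: 72.4
tcp_pos: [0.6333, 0.141, 0.1846]
tool_rot: [0.0, 0.683, 0.731, 0.0]
force: [-0.3, 0.3, 2.2]
width: 0.0062
grip_force: 19.4
```

carry_out(series="0 -0.59 -0.2 0 1;0 -0.62 -0.08 0 1;0 -0.62 0.045 0 1;0 -0.6 0.165 0 1;0 -0.555 0.285 0 1;0 -0.49 0.385 0 1;0 -0.4 0.475 0 1;0 -0.3 0.545 0 1;0 -0.185 0.595 0 1;0 0 0 0 1")

```text
t: 73.4
tcp_pos: [0.5246, 0.1338, 0.1279]
tool_rot: [0.0, 0.683, 0.731, 0.001]
force: [2.6, 0.7, -0.8]
width: 0.0063
grip_force: 19.8
```

```bash
python3 - <<'E'
from h import *
s=get_state();print(s["tcp_pos"],psi(),s["width"],s["force"],s["grip_force"])
p=camera("scene"); print([(round(d["p"],2),np.round(d["at"],3).tolist()) for d in spot_point(p,"keeper")[:2]])
to(.5228,.1333,.1135,93.85)
E
```

```text
[0.52455326 0.13379162 0.12792776] 93.88701251977608 0.006296021733370251 [ 2.64049029  0.65622244 -0.81359978] 19.82229620218277
[(0.72, [0.523, 0.136, 0.138])]
shift(units) [-0.01 -0.08  0.62] turn(units) 0.01 if unturned; psi 93.9
```

carry_out(series="0 -0.02 0.15 0 1;0 -0.02 0.15 0 1;0 -0.02 0.15 0 1;0 0 0.15 0 1;0 0 0 0 1", force=40)

```text
t: 74.0
tcp_pos: [0.5229, 0.1336, 0.1133]
tool_rot: [-0.0, 0.683, 0.731, 0.0]
force: [2.3, 3.0, -3.7]
width: 0.005
grip_force: 39.7
```

carry_out(series="0 0 0.08 0 1;0 0 0.08 0 1;0 0 0 0 1;0 0 0 0 1")

```text
t: 74.4
tcp_pos: [0.5228, 0.1336, 0.1102]
tool_rot: [-0.0, 0.683, 0.731, -0.0]
force: [-3.2, 2.2, 7.0]
width: 0.0051
grip_force: 38.9
```

carry_out(series="0 0 0.08 0 1;0 0 0 0 1;0 0 0 0 1")

```text
t: 74.7
tcp_pos: [0.5229, 0.1337, 0.1098]
tool_rot: [0.0, 0.683, 0.731, 0.0]
force: [-9.9, 1.4, 21.4]
width: 0.0051
grip_force: 37.7
```

```bash
python3 - <<'E'
from h import *
for _ in range(1):
    p=camera("scene"); print([(round(d["p"],2),np.round(d["at"],3).tolist()) for d in spot_point(p,"keeper")[:2]])
tabs("scene")
E
```

```text
[(0.69, [0.521, 0.133, 0.12]), (0.57, [0.51, 0.157, 0.105])]
scene blue None
scene yellow [ 0.1644  0.1557  0.4978 24.    ]
scene green [1.043e-01 4.150e-02 5.012e-01 1.280e+02]
scene lavender [5.42e-02 3.97e-02 5.02e-01 1.24e+02]
scene bar yaw 3.91 x at y=.135 0.5232 y 0.0179 0.2545
```

carry_out(series="0 0 -0.08 0 1;0 0 -0.05 0 1;0 0 0 0 1;0 0 0 0 1")

```text
t: 75.25
tcp_pos: [0.5228, 0.1336, 0.1107]
tool_rot: [-0.0, 0.683, 0.731, -0.0]
force: [-0.8, 4.7, -0.7]
width: 0.0052
grip_force: 39.4
```

carry_out(series="0 0 -0.03 0 1;0 0 0 0 1;0 0 0 0 1")

```text
t: 75.55
tcp_pos: [0.5228, 0.1336, 0.1114]
tool_rot: [-0.0, 0.683, 0.731, -0.0]
force: [0.2, 3.8, -4.1]
width: 0.0055
grip_force: 39.8
```

carry_out(series="0 0 -0.02 0 1;0 0 0 0 1;0 0 0 0 1")

```text
t: 75.85
tcp_pos: [0.5227, 0.1336, 0.1117]
tool_rot: [-0.0, 0.683, 0.731, -0.0]
force: [2.2, 4.2, -8.3]
width: 0.0054
grip_force: 40.2
```

carry_out(series="0 0 0.012 0 1;0 0 0 0 1;0 0 0 0 1")

```text
t: 76.15
tcp_pos: [0.5228, 0.1336, 0.1117]
tool_rot: [-0.0, 0.683, 0.731, -0.0]
force: [1.4, 5.6, -8.7]
width: 0.0052
grip_force: 40.2
```

carry_out(series="0 0 0 0 1;0 0 0 0 1;0 0 0 0 1")

```text
t: 76.45
tcp_pos: [0.5227, 0.1336, 0.1117]
tool_rot: [-0.0, 0.683, 0.731, -0.0]
force: [1.3, 4.7, -8.4]
width: 0.0051
grip_force: 40.2
```

carry_out(series="0 0 0 0 1;0 0 0 0 1;0 0 0 0 1")

```text
t: 76.75
tcp_pos: [0.5228, 0.1336, 0.1117]
tool_rot: [-0.0, 0.683, 0.731, -0.0]
force: [1.7, 5.2, -9.1]
width: 0.0051
grip_force: 40.2
```

Still about 8.5 N, so I'll ease it to about 6 N and hold there.

carry_out(series="0 0 0.014 0 1;0 0 0 0 1;0 0 0 0 1")

```text
t: 77.05
tcp_pos: [0.5228, 0.1336, 0.1116]
tool_rot: [-0.0, 0.683, 0.731, -0.0]
force: [-0.7, 4.8, -4.7]
width: 0.0049
grip_force: 40.0
```

carry_out(series="0 0 0 0 1;0 0 0 0 1;0 0 0 0 1")

```text
t: 77.35
tcp_pos: [0.5228, 0.1336, 0.1116]
tool_rot: [-0.0, 0.683, 0.731, -0.0]
force: [-0.9, 5.1, -5.8]
width: 0.0054
grip_force: 39.9
```

carry_out(series="0 0 0 0 1;0 0 0 0 1;0 0 0 0 1")

```text
t: 77.65
tcp_pos: [0.5228, 0.1336, 0.1116]
tool_rot: [-0.0, 0.683, 0.731, -0.0]
force: [-1.6, 5.1, -5.8]
width: 0.0052
grip_force: 39.9
```

carry_out(series="0 0 0.04 0 1;0 0 0 0 0.6;0 0 0 0 0.6;0 0 0 0 0.6;0 0 0 0 0.6;0 0 -0.5 0 0.6;0 0 -1 0 0.6;0 0 -1 0 0.6;0 0 -1 0 0.6;0 0 -1 0 0.6;0 0 -1 0 0.6;0 0 -1 0 0.6")

```text
t: 78.85
tcp_pos: [0.5228, 0.1335, 0.2753]
tool_rot: [0.0, 0.683, 0.731, 0.0]
force: [0.3, 0.3, -0.6]
width: 0.0352
grip_force: 0.0
```

carry_out(series="-0.9 0 0 0 0.6;-0.9 0 0 0 0.6;-0.9 0 0 0 0.6;-0.9 0 0 0 0.6;-0.9 0 0 0 0.6;-0.9 0 0 0 0.6;0 0 0 0 0.6;0 0 0 0 0.6")

```text
t: 79.65
tcp_pos: [0.532, -0.001, 0.2738]
tool_rot: [0.0, 0.683, 0.73, 0.0]
force: [0.1, 0.3, -0.0]
width: 0.0351
grip_force: 0.0
```

```bash
python3 - <<'E'
from h import *
p=camera("scene")
for q in ["tube_"+c for c in C]+["keeper","sanitiser"]: print(q,[(round(d["p"],2),np.round(d["at"],3).tolist()) for d in spot_point(p,q)[:2]])
a=cv2.resize(p["pixels"][50:270,280:500],None,fx=2.5,fy=2.5); w=camera("wrist")["pixels"]
cv2.imwrite("pics/s9.png",a); cv2.imwrite("pics/w9.png",w)
tabs("scene")
E
```

```text
tube_blue [(0.79, [0.553, 0.207, 0.108])]
tube_yellow [(0.77, [0.56, 0.163, 0.11])]
tube_green [(0.65, [0.561, 0.116, 0.106])]
tube_lavender [(0.67, [0.56, 0.057, 0.11])]
keeper [(0.91, [0.523, 0.133, 0.123])]
sanitiser [(0.66, [0.829, -0.051, 0.001]), (0.65, [0.757, 0.078, 0.001])]
scene blue [2.061e-01 4.900e-02 5.009e-01 9.800e+01]
scene yellow [1.493e-01 5.860e-02 4.989e-01 1.360e+02]
scene green [1.043e-01 4.150e-02 5.010e-01 1.220e+02]
scene lavender [  0.1296   0.1906   0.5018 119.    ]
scene bar yaw 3.81 x at y=.135 0.5232 y 0.0179 0.2559
```

View pics/s9.png

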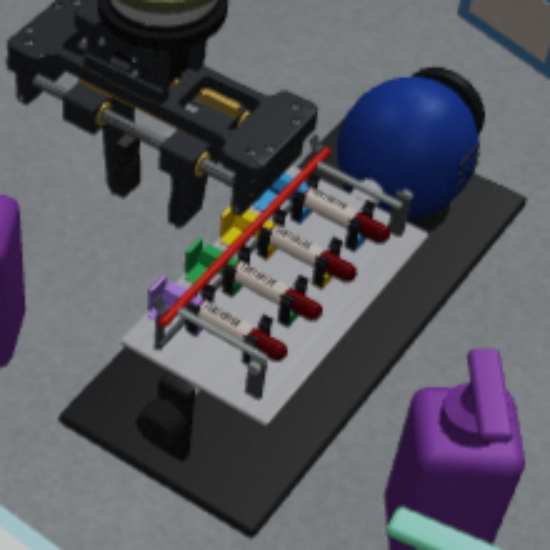

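View pics/w9.png

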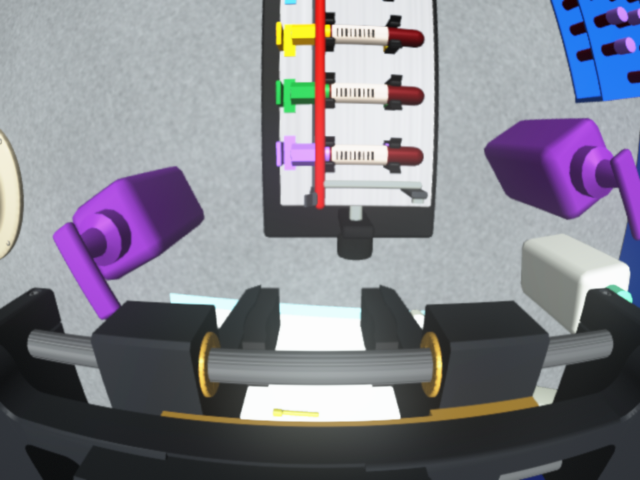

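The bar is shut, running from (165,322) to (325,152) in the scene crop. The four tubes sit level in their clips with caps forward, the bottles are upright, and the robot is clear.

```bash
python3 -c "
from station import *
print(sign_off())"
```

```text
the job is handed in; nothing more can be done
None
```

The job is handed in: all four tubes are home in their own clips with caps to the front, pull-tested in order from blue to lavender, and the keeper bar is shut under its catch and tug-tested. The pulls were held at about 6–7 N, except that yellow's and the bar's briefly read about 9 N before I eased them; nothing came loose, and the sanitiser bottle is still standing.

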